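Set a stepped shaft up for weld repair on V-blocks

TASK

Set the stepped shaft up for welding on the T-slot plate: stand the low black V-block squarely in the middle of the bronze pad next to the blue end stop, the tall bright V-block likewise on the other pad, and the red screw jack on the plate midway between the pads, in line with them. Then lower the shaft gently, without dropping it, into both vees so that it lies level with its thick end towards the end stop and its copper-coloured worn band over the jack. Leave the guide bush, the guide pin and the drilled setup block where they stand.

Things in the scene. Friction and masses are not known exactly. Their poses are not given: they have to be found in the camera images.
- low_vblock: low black steel V-block, loose: 50 mm wide (its x), 40 mm long (its y, along the vee), 28 mm high, 0.36 kg. Origin: centre of its underside. Its 90 degree vee is 32 mm wide at the top, root 12 mm above the underside; the shaft's thick end lies in it with its axis 36 mm above the underside. The same after a half turn. Grip across the width.
- tall_vblock: tall bright steel V-block, loose: 46 mm wide (its x), 36 mm long (its y, along the vee), 39 mm high, 0.44 kg. Origin: centre of its underside. Its 90 degree vee is 32 mm wide at the top, root 23 mm above the underside; the shaft's thin part lies in it with its axis 36 mm above the underside. The same after a half turn. Grip across the width.
- jack: machinist's screw jack, loose: upright red cylinder, 28 mm diameter and 20 mm high, with a short screw and a 20 mm round steel head on top, 32 mm high in all, 0.13 kg. Origin: centre of its underside. Wound down: the finished shaft passes 3 mm above it without touching.
- shaft: steel shaft, 0.6 kg, loose and level in a yellow cradle (supports near x = -60 and +65 mm only; base 6 mm high), axis 50 mm above the table. Origin: on the axis, mid worn band (copper ring). x: along the axis, thick to thin end (y, z roll with it). Thick part 34 mm diameter, x -85 to -35 mm; thin 18 mm, -35 to +90. Centre of mass near x = -24. When set up: axis 44 mm above the plate's top.
- pad_left: bronze rest pad, 66 x 56 x 8 mm (x, y, z), fixed on the steel T-slot plate, whose top is 25 mm above the table. Origin: centre of its underside, level with the plate's top; x runs across the plate, y along the line through both pads, z up. The pad at the plate's left (+y) end; the pads' centres are 124 mm apart along y, same axes.
- pad_right: bronze rest pad, 66 x 56 x 8 mm (x, y, z), fixed on the steel T-slot plate, whose top is 25 mm above the table. Origin: centre of its underside, level with the plate's top; x runs across the plate, y along the line through both pads, z up. The pad at the plate's right (-y) end; the pads' centres are 124 mm apart along y, same axes.
- end_stop: blue end stop, fixed: foot 72 x 24 mm, upright 30 x 24 mm, 62 mm high, a screw standing out 10 mm on both sides. Origin: centre of its underside, on the plate's top. It stands beyond the left or the right pad, 51 mm from that pad's centre, in line with the pads; a black strap clamp with a 50 mm high stud stands likewise at the other end.
- guide_bush: bystander: loose steel guide bush standing on the table, 40 mm diameter with a 50 mm flange on top, 52 mm high, bore dark. Origin: centre of its underside.
- guide_pin: bystander: loose dark steel guide pin standing on the table, 24 mm diameter with a 34 mm foot and three brass-coloured rings, 65 mm high. Origin: centre of its underside.
- setup_block: bystander: loose bright steel setup block, 50 x 75 mm (x, y), 25 mm high, six dark holes in its top. Origin: centre of its underside.

How it is judged (in metres and radians):
At the end, for the whole second after the job is handed in: V-blocks on their pads (low by the stop), within 10 mm of centre and 0.15 rad of the line; jack on the plate within 10 mm of midway; shaft in both vees, level (0.04 rad), in line (0.12 rad), thick end to the stop, band within 14 mm of the jack in plan; all upright, released, at rest (((horizontal distance between end_stop and pad_left below 0.09 m and x of low_vblock in the frame of pad_left between -0.01 and 0.01 m and y of low_vblock in the frame of pad_left between -0.01 and 0.01 m and z of low_vblock in the frame of pad_left between 0.005 and 0.011 m and angle between the y axis of low_vblock and the y axis of pad_left, either way round below 0.15 rad and angle between each of low_vblock, tall_vblock's own z axis and vertical below 0.05 rad and x of tall_vblock in the frame of pad_right between -0.01 and 0.01 m and y of tall_vblock in the frame of pad_right between -0.01 and 0.01 m and z of tall_vblock in the frame of pad_right between 0.005 and 0.011 m and angle between the y axis of tall_vblock and the y axis of pad_right, either way round below 0.15 rad) or (horizontal distance between end_stop and pad_right below 0.09 m and x of low_vblock in the frame of pad_right between -0.01 and 0.01 m and y of low_vblock in the frame of pad_right between -0.01 and 0.01 m and z of low_vblock in the frame of pad_right between 0.005 and 0.011 m and angle between the y axis of low_vblock and the y axis of pad_right, either way round below 0.15 rad and angle between each of low_vblock, tall_vblock's own z axis and vertical below 0.05 rad and x of tall_vblock in the frame of pad_left between -0.01 and 0.01 m and y of tall_vblock in the frame of pad_left between -0.01 and 0.01 m and z of tall_vblock in the frame of pad_left between 0.005 and 0.011 m and angle between the y axis of tall_vblock and the y axis of pad_left, either way round below 0.15 rad)) and x of jack in the frame of pad_left between -0.01 and 0.01 m and y of jack in the frame of pad_left between -0.072 and -0.052 m and z of jack in the frame of pad_left between -0.003 and 0.003 m and angle between jack's own z axis and vertical below 0.05 rad and horizontal distance between shaft and jack below 0.014 m and angle between the x axis of shaft and the y axis of pad_left, either way round below 0.12 rad and x of end_stop in the frame of shaft below -0.08 m and z of shaft in the frame of pad_left between 0.0405 and 0.0485 m and angle between shaft's own x axis and vertical between 1.5308 and 1.6108 rad and contact force between shaft and low_vblock above 0.3 N and contact force between shaft and tall_vblock above 0.3 N and linear speed of each of low_vblock, tall_vblock, jack, shaft below 0.02 m/s); the robot touches nothing.
It fails at once if the guide bush is pushed more than 25 mm or knocked over (distance of guide_bush from where it was at the start of the episode above 0.025 m or angle between guide_bush's own z axis and vertical above 0.5 rad).
It fails at once if the guide pin is pushed more than 25 mm or knocked over (distance of guide_pin from where it was at the start of the episode above 0.025 m or angle between guide_pin's own z axis and vertical above 0.5 rad).
It fails at once if the setup block is pushed more than 25 mm or knocked over (distance of setup_block from where it was at the start of the episode above 0.025 m or angle between setup_block's own z axis and vertical above 0.5 rad).
It fails at once if the shaft is dropped (moves faster than 0.5 m/s with no finger on it) (linear speed of shaft above 0.5 m/s and contact force between the fingers and shaft below 0.05 N).
It also fails if it takes over 102 s, if anything falls off the work surface, if the arm or the gripper's body presses on something with over 40 N, if the wrist force passes 120 N, or if a joint passes its speed limit or range.

ROBOT

A 6-joint arm with a two-finger parallel gripper is mounted at the origin on the work surface. World frame = base frame: x ahead of the robot, y to its left, z up, the work surface at z = 0. Lengths are in mm, angles in rad, forces in N, time in s.
With the tool pointing down it reaches from about 325 to 1000 mm from the base axis. Payload 5.1 kg.
Tool frame: the origin (TCP) lies at the very end of the fingers, on their centre line; the grasp point (between the pads) lies behind it (bot.grip_point_offset is the z of the grasp point in the tool frame, in mm); z points along the fingers, y is the direction in which the jaws open and shut (so a half turn about z gives the same grasp; the last joint's range is limited). The gripper opens to 85 mm and grips with 20 to 120 N. Pads are 22 mm wide; open, the fingers measure 114 mm over their backs; the gripper's body (76 mm by 85 mm) begins 54 mm behind the grasp point. The pads swing forward as they close: fully open they stand 13 mm farther back than shut.
Start: joints at [1.152, 0.124, 1.65, -0, 1.367, -0.083], TCP at [214.211, 613.676, 231.322] pointing down, gripper open.
Joint ranges: [-2.61, 2.61], [-1.02, 2.33], [0.03, 2.71], [-1.35, 4.49], [0.32, 2.68], [-2.91, 2.91]. Speed limits (rad/s): [2.57, 2.57, 3.14, 3.14, 3.14, 3.14].

INTERFACE

Orientations are given as a unit quaternion [w, x, y, z].
In Python, from station import bot, cams, sign_off, silhouettes gives the robot as it stands. The module is installed in compiled form; this text tells all that it offers.
- The arm moves only by the tool servo_tool, never from a script. Its arguments are lists of equal length, an entry for each row: "fingers": the closure, from 0 (fully open) to 1 (shut); "dp": the shift along the tool's x, y, z normalised to -1 to 1, where 1 is 4 cm, a list of three; "angular": the turn, a rotation vector about the tool's x, y, z normalised to -1 to 1, where 1 is 4 degrees, a list of three. A call has 1 to 8 rows; each row shifts and turns the commanded pose from where the row before left it, along the tool's axes as they then stand; what a row does not reach is not made up. A row lasts 1/12 s, in which the tool goes at most 41.7 mm and 7.16 degrees, less where a joint would pass 70% of its speed; a pose out of reach is approached as far as the arm can. A call with a number of a shift or a turn outside -1 to 1 is refused whole. A call with a gripper value outside its range is refused whole. The fingers move at their own pace and stop on an object; the grip force is fixed at half the most. Time passes only in rows, so rows that do not move let the fingers close. It gives the time, the measured TCP pose, the force and the opening at its end, in the units of the state.
- bot.read_state(): the state, without advancing time (a new reading comes with each control period).
- cams.grab_frame(name): name is "scene" or "top" or "wrist"; returns a dict with "image" (384x512x3 uint8, red, green, blue), "vertical_fov" (degrees; the focal length in pixels is half the picture's height over the tangent of half this angle, whatever the lens; pixels are square), "cx", "cy" (the principal point, pixels), "position" and "rotation" of the camera in the world; the wrist camera has in their place "tool_from_camera" (4x4, takes a point from camera to tool coordinates, whose origin is the TCP and whose axes are the flange's). Camera axes: x right, y up, looking along -z (the intrinsics and any distortion apply to the point x, -y, -z); pixel columns grow to the right and rows downward; lengths in mm; the calibration is good to about 2 mm. A picture is of the moment at which its call begins: read the wrist's pose just before it. There is no depth.
- sign_off(): hands the job in, once; it reports no verdict.
Trained networks look in the newest picture that a camera, given by its name, has taken for a name from the list of things; names that differ only in an ending like _2 or _b are one class to them, and where a whole thing is asked for, a point or a joint stands for the part that bears it (a point fixed in the world has none). Each returns a list of dicts, best first, with "confidence" (0 to 1); they miss things now and then, are a little off and sometimes report something else, mostly with a low value. They report only what shows in the picture. A call takes as long as a camera call.
- silhouettes(thing, camera): "pixels" (384x512 bool, what is visible of it) and "extent" ([left, top, right, bottom] in pixels, round what is visible of it).
The state is a dict: "time": time; "joint_positions": joint angles; "qd": joint speeds; "tau": joint torques, N m; "tcp_pos": TCP position; "tool_rot": TCP orientation; "wrist_force": force on the tool from outside, world axes, zero at the start; "moment": the same for the moment, N m; "opening": finger opening in mm.
Only numpy, scipy, OpenCV 4.12 (cv2) and the standard library are available. Lean on these libraries where they do the work, as an engineer would, in place of code of your own. Each camera call takes 0.05 s, during which the arm holds its last target.

## Working session

There is one attempt and no reset: what is moved stays moved. The work goes in short steps, Python scripts to look and compute and a tool call to move; the robot and the scene stay as the last step left them, time stands still between calls to the robot, and variables do not carry over. Pictures are saved under pics/ and viewed, and the job is handed in when it is done.

Besides the shell and the picture viewer there is one more tool, called after "Request:" as name(argument=value, ...) on one line, values as JSON. servo_tool: Moves the arm, as the interface text tells. Scaled input: -1 to 1 covers 4 cm each way for a shift and 4 degrees each way for a turn. Its arguments: {"type":"object","properties":{"fingers":{"type":"array"},"dp":{"type":"array"},"angular":{"type":"array"}},"required":["fingers","dp","angular"]}

```bash
mkdir -p pics
python3 - <<'E'
from station import bot,cams,silhouettes
import cv2,numpy as np
print(bot.read_state(), bot.grip_point_offset)
for n in ["scene","top","wrist"]:
    f=cams.grab_frame(n)
    cv2.imwrite(f"pics/a_{n}.png",f["image"][:,:,::-1])
    print(n,{k:v for k,v in f.items() if k!="image"})
E
```

```text
{'time': 0.0, 'joint_positions': array([ 1.15241552e+00,  1.24527819e-01,  1.65166369e+00,  7.13246425e-07,
        1.36753114e+00, -8.25798651e-02]), 'qd': array([ 0.00070328,  0.00041887, -0.00186799,  0.00054675,  0.00022691,
        0.00040919]), 'tau': array([-5.11905037e-04, -4.23618615e+01, -3.65450943e+01, -1.41582227e-04,
        6.89855820e-03,  1.07226253e-05]), 'tcp_pos': array([213.95583665, 613.12645345, 230.0444287 ]), 'tool_rot': array([-2.64318949e-04,  1.67112692e-01,  9.85937226e-01, -1.03167771e-03]), 'wrist_force': array([-0.07564627, -0.65551776,  0.22412326]), 'moment': array([-0.01882752, -0.03316368, -0.00509691]), 'opening': 85.79243744774404} -18.700000000000003
scene {'vertical_fov': 50.74174859483041, 'cx': 260.6273968759743, 'cy': 191.5521051894908, 'position': array([1161.48417705, -400.22159567,  567.9809352 ]), 'rotation': array([0.77785969, 0.41966873, 0.21865123, 0.41352642])}
top {'vertical_fov': 42.6934194563358, 'cx': 257.66661555721595, 'cy': 193.56670062171713, 'position': array([ 277.68395459,  -12.29485859, 1188.75179806]), 'rotation': array([ 0.71684463,  0.07623286, -0.07263342, -0.68923633])}
wrist {'vertical_fov': 63.08677372690112, 'cx': 261.29891023522794, 'cy': 192.7361874009298, 'tool_from_camera': array([[-1.24801346e-04,  9.46504877e-01,  3.22689483e-01,
         8.28237456e+01],
       [ 9.99999707e-01, -1.25680116e-04,  7.55395401e-04,
        -7.90881075e-01],
       [ 7.55541083e-04,  3.22689483e-01, -9.46504584e-01,
        -1.41792717e+02],
       [ 0.00000000e+00,  0.00000000e+00,  0.00000000e+00,
         1.00000000e+00]])}
```

View pics/a_scene.png

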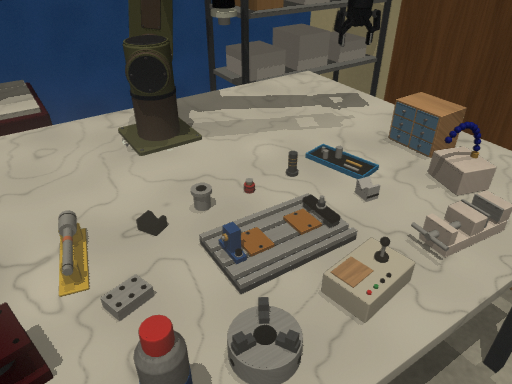

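View pics/a_top.png

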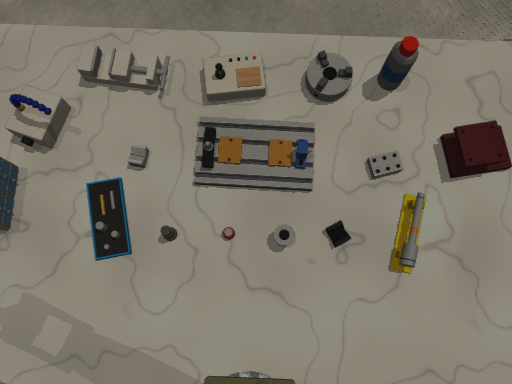

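View pics/a_wrist.png

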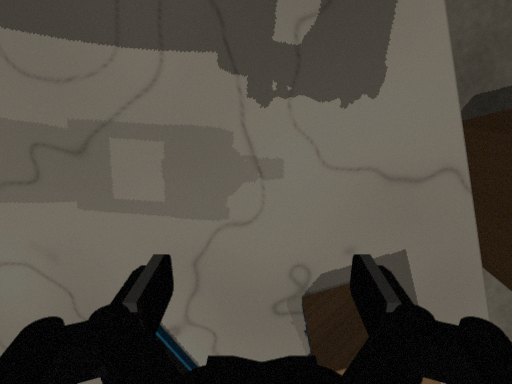

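```bash
cat > h.py <<'E'
import numpy as np,cv2
from scipy.spatial.transform import Rotation as R
from scipy.optimize import minimize
from station import bot,cams,silhouettes
def q2m(q): return R.from_quat([q[1],q[2],q[3],q[0]]).as_matrix()
class Cam:
    def __init__(s,name):
        st=bot.read_state(); f=cams.grab_frame(name); s.f=f; s.img=f["image"]; s.name=name
        s.fl=192/np.tan(np.radians(f["vertical_fov"])/2); s.cx,s.cy=f["cx"],f["cy"]
        if name=="wrist":
            T=f["tool_from_camera"]; Rt=q2m(st["tool_rot"])
            s.R=Rt@T[:3,:3]; s.p=st["tcp_pos"]+Rt@T[:3,3]
        else: s.R=q2m(f["rotation"]); s.p=f["position"]
    def proj(s,P):
        c=(np.asarray(P,float)-s.p)@s.R
        return np.stack([s.cx+s.fl*c[...,0]/-c[...,2], s.cy-s.fl*c[...,1]/-c[...,2]],-1)
    def unproj(s,uv,z):
        d=s.R@np.array([(uv[0]-s.cx)/s.fl,-(uv[1]-s.cy)/s.fl,-1.])
        return s.p+d*(z-s.p[2])/d[2]
    def save(s,n,crop=None,k=1):
        im=s.img[:,:,::-1]
        if crop: im=im[crop[1]:crop[3],crop[0]:crop[2]]
        cv2.imwrite(n,cv2.resize(im,None,fx=k,fy=k,interpolation=cv2.INTER_CUBIC))
def box(x0,x1,y0,y1,z0,z1): return np.array([[x,y,z] for x in(x0,x1) for y in(y0,y1) for z in(z0,z1)],float)
def cylz(r,z0,z1):
    a=np.linspace(0,2*np.pi,32,endpoint=False); return np.array([[r*np.cos(t),r*np.sin(t),z] for t in a for z in(z0,z1)])
def cylx(r,x0,x1):
    a=np.linspace(0,2*np.pi,32,endpoint=False); return np.array([[x,r*np.cos(t),r*np.sin(t)] for t in a for x in(x0,x1)])
def vb(w,l,h,root):
    out=[box(-w/2,w/2,-l/2,l/2,0,root)]
    for s in(-1,1):
        out.append(np.array([[s*a,y,z] for y in(-l/2,l/2) for a,z in((w/2,0),(w/2,h),(16,h),(0,root),(0,0))],float))
    return out
M=dict(low_vblock=vb(50,40,28,12),tall_vblock=vb(46,36,39,23),jack=[cylz(14,0,20),cylz(5,20,28),cylz(10,28,32)],
 shaft=[cylx(17,-85,-35),cylx(9,-35,90)],pad_left=[box(-33,33,-28,28,0,8)],pad_right=[box(-33,33,-28,28,0,8)],
 end_stop=[box(-36,36,-12,12,0,10),box(-15,15,-12,12,0,62)],guide_bush=[cylz(20,0,52),cylz(25,44,52)],guide_pin=[cylz(12,0,65),cylz(17,0,6)],setup_block=[box(-25,25,-37.5,37.5,0,25)])
def render(cam,parts,x,y,z,yaw,k=4,off=(0,0),shape=(384,512)):
    m=np.zeros((shape[0]*k,shape[1]*k),np.uint8); c,s=np.cos(yaw),np.sin(yaw)
    for p in parts:
        q=np.c_[c*p[:,0]-s*p[:,1]+x,s*p[:,0]+c*p[:,1]+y,p[:,2]+z]
        uv=(cam.proj(q)-off+0.5)*k-.5
        cv2.fillConvexPoly(m,cv2.convexHull(np.round(uv*16).astype(np.int32)),1,shift=4)
    return m
def fit(thing,views,x0,z,sym=True,k=4):
    """views: list of (cam,mask)"""
    vs=[]
    for cam,mask in views:
        ys,xs=np.nonzero(mask); o=np.array([xs.min()-15,ys.min()-15]); e=np.array([xs.max()+16,ys.max()+16])
        o=np.maximum(o,0);e=np.minimum(e,[512,384])
        mm=cv2.resize(mask[o[1]:e[1],o[0]:e[0]].astype(np.uint8),None,fx=k,fy=k,interpolation=cv2.INTER_NEAREST)
        vs.append((cam,mm,o))
    def cost(v):
        t=0
        for cam,mm,o in vs:
            r=render(cam,M[thing],v[0],v[1],z,v[2],k,o,(mm.shape[0]//k,mm.shape[1]//k))
            t+=1-(r&mm).sum()/max(1,(r|mm).sum())
        return t/len(vs)
    best=None
    for yaw in x0[2]:
        r=minimize(cost,[x0[0],x0[1],yaw],method="Nelder-Mead",options=dict(initial_simplex=[[x0[0],x0[1],yaw],[x0[0]+8,x0[1],yaw],[x0[0],x0[1]+8,yaw],[x0[0],x0[1],yaw+.25]],xatol=.05,fatol=1e-4))
        if best is None or r.fun<best.fun: best=r
    return best.x,best.fun
E
cat > m1.py <<'E'
from h import *
C={n:Cam(n) for n in("scene","top")}
Z=dict(pad_left=25,pad_right=25,end_stop=25,shaft=50)
H=dict(low_vblock=28,tall_vblock=39,jack=32,guide_bush=52,guide_pin=65,setup_block=25)
for t in M:
    vw={}
    for n,c in C.items():
        r=silhouettes(t,n)
        print(t,n,[(round(d["confidence"],2),np.round(d["extent"]).tolist()) for d in r[:3]])
        if r and r[0]["confidence"]>.4: vw[n]=(c,r[0]["pixels"])
    z=Z.get(t,0)
    if not vw: continue
    if "top" in vw:
        c,m=vw["top"]; ys,xs=np.nonzero(m); p=c.unproj((xs.mean(),ys.mean()),z+H.get(t,0)/2)
    else: continue
    yaws=[0] if t in("jack","guide_bush","guide_pin") else ([-np.pi/2,0,np.pi/2,np.pi] if t=="shaft" else [-.8,0,.8,1.57])
    for nm,v in [("both",list(vw.values()))]+[(n,[vw[n]]) for n in vw]:
        x,f=fit(t,v,(p[0],p[1],yaws),z); print("   ",nm,np.round(x,2),"deg",round(np.degrees(x[2]),1),"cost",round(f,3))
E
python3 m1.py
```

```text
low_vblock scene [(0.6, [282.0, 208.0, 326.0, 236.0]), (0.55, [139.0, 209.0, 167.0, 236.0])]
low_vblock top [(0.74, [328.0, 224.0, 354.0, 247.0])]
    both [ 438.8  -196.81    0.53] deg 30.4 cost 0.545
    scene [ 438.51 -196.55   -0.8 ] deg -45.8 cost 1.0
    top [ 438.8  -196.81    0.53] deg 30.4 cost 0.089
tall_vblock scene [(0.63, [353.0, 176.0, 381.0, 202.0])]
tall_vblock top [(0.91, [126.0, 142.0, 149.0, 168.0])]
    both [ 6.1297e+02  2.9912e+02 -1.1000e-01] deg -6.2 cost 0.075
    scene [ 6.1414e+02  2.9799e+02 -1.0000e-01] deg -5.9 cost 0.059
    top [ 6.1258e+02  2.9921e+02 -1.2000e-01] deg -6.7 cost 0.081
jack scene [(0.72, [139.0, 210.0, 168.0, 237.0]), (0.35, [223.0, 226.0, 247.0, 260.0])]
jack top []
shaft scene [(0.9, [57.0, 213.0, 77.0, 274.0])]
shaft top [(0.74, [400.0, 193.0, 426.0, 267.0]), (0.29, [293.0, 140.0, 310.0, 168.0])]
    both [ 4.5010e+02 -3.6859e+02 -2.2000e-01] deg -12.5 cost 0.072
    scene [ 4.5142e+02 -3.6888e+02 -2.2000e-01] deg -12.5 cost 0.052
    top [ 4.4977e+02 -3.6838e+02 -2.2000e-01] deg -12.4 cost 0.086
pad_left scene [(0.63, [280.0, 209.0,
[... 1101 characters left out ...]
e+01  6.0000e-02] deg 3.5 cost 0.066
    top [ 4.2681e+02 -6.5280e+01  2.3000e-01] deg 13.2 cost 0.059
guide_pin scene [(0.75, [287.0, 152.0, 298.0, 176.0])]
guide_pin top [(0.77, [164.0, 229.0, 178.0, 242.0])]
    both [4.2430e+02 2.0747e+02 4.0000e-02] deg 2.1 cost 0.131
    scene [4.2602e+02 2.0611e+02 6.0000e-02] deg 3.5 cost 0.086
    top [4.2378e+02 2.0879e+02 1.0000e-02] deg 0.3 cost 0.16
setup_block scene [(0.69, [102.0, 278.0, 153.0, 322.0])]
setup_block top [(0.64, [367.0, 150.0, 401.0, 177.0])]
    both [ 6.1688e+02 -3.1250e+02  2.9000e-01] deg 16.7 cost 0.057
    scene [ 617.97 -312.9     3.42] deg 196.0 cost 0.053
    top [ 6.1635e+02 -3.1164e+02  2.9000e-01] deg 16.7 cost 0.045
```

```bash
cat > m2.py <<'E'
from h import *
C={n:Cam(n) for n in("scene","top")}
r=silhouettes("low_vblock","scene")
ml=[d for d in r if d["extent"][0]<200 ]
print([(d["confidence"],d["extent"]) for d in r])
t=silhouettes("low_vblock","top")[0]["pixels"]
for v in ([(C["scene"],ml[0]["pixels"]),(C["top"],t)],[(C["scene"],ml[0]["pixels"])]) if ml else []:
    x,f=fit("low_vblock",v,(438.8,-196.8,[-1,0,.53,1.2]),0); print(np.round(x,2),np.degrees(x[2]),f)
for n,u in (("top",(229,233)),("scene",(249,187))):
    c=C[n]; h=c.img[:,:,:].astype(int); red=(h[...,0]-np.maximum(h[...,1],h[...,2]))>25
    yy,xx=np.mgrid[:384,:512]; red&=np.hypot(xx-u[0],yy-u[1])<14
    ys,xs=np.nonzero(red); print(n,len(xs),xs.mean(),ys.mean(),xs.min(),xs.max(),ys.min(),ys.max(),c.unproj((xs.mean(),ys.mean()),14))
    print(c.unproj(((xs.min()+xs.max())/2,(ys.min()+ys.max())/2),14))
    c.save(f"pics/b_{n}.png",(u[0]-30,u[1]-30,u[0]+30,u[1]+30),8)
    d=silhouettes("jack",n); print([(e["confidence"],e["extent"]) for e in d])
E
python3 m2.py
```

```text
[(0.77, [137.9, 209.6, 168.3, 232.6])]
[ 439.47 -197.3     0.51] 29.09569891689894 0.0749068439436753
[ 440.49 -198.36    0.52] 29.777917295988647 0.0734040101405854
top 66 228.45454545454547 232.8030303030303 223 234 227 238 [429.87955848  65.11231998  14.        ]
[430.61564062  65.04104283  14.        ]
[]
scene 80 248.7375 187.475 244 254 182 193 [440.02428665  58.94234667  14.        ]
[440.48681723  59.42938149  14.        ]
[(0.41, [246.4, 177.4, 256.4, 194.0])]
```

Run:
```python
import cv2,numpy as np
a=cv2.imread("pics/b_top.png");b=cv2.imread("pics/b_scene.png")
cv2.imwrite("pics/b.png",cv2.resize(np.hstack([a,b]),(800,400)))
```

```text
(no output)
```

View pics/b.png

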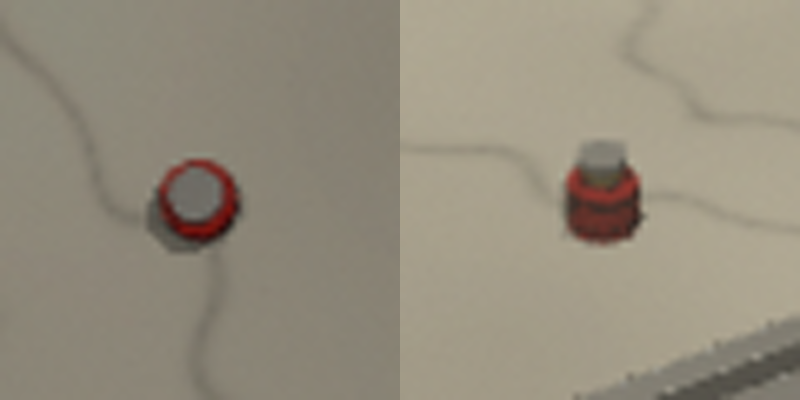

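```bash
cat > m3.py <<'E'
from h import *
from scipy.optimize import least_squares
C={n:Cam(n) for n in("scene","top")}
bb=dict(scene=(243.7,178,255,193.5),top=(222.5,226.5,235,239.3))
P=np.vstack(M["jack"])
def res(v,ns):
    o=[]
    for n in ns:
        u=C[n].proj(P+[v[0],v[1],0])+.5; o+=list(np.r_[u.min(0),u.max(0)]-bb[n])
    return o
for ns in (["scene"],["top"],["scene","top"]):
    r=least_squares(res,[433,62],args=(ns,)); print(ns,r.x,np.round(r.fun,1))
E
python3 m3.py
```

```text
['scene'] [432.38062825  64.25841707] [ 0.1 -0.1 -0.1  0.1]
['top'] [431.27050209  65.80068099] [ 0.2  0.1 -0.2 -0.1]
['scene', 'top'] [431.39862971  65.32222216] [ 0.2 -0.4  0.  -0.2  0.4  0.  -0.  -0.1]
```

```bash
cat > plan.py <<'E'
import sys
from h import *
def Rt(jaw):
    j=np.radians(jaw); y=np.array([np.cos(j),np.sin(j),0]); z=np.array([0,0,-1.]); return np.c_[np.cross(y,z),y,z]
def plan(x,y,z,jaw,n):
    st=bot.read_state(); R0=q2m(st["tool_rot"]); p0=st["tcp_pos"]
    yj=R0[:,1]; print("now",np.round(p0,1),"jaw",round(np.degrees(np.arctan2(yj[1],yj[0])),2),"tilt",round(np.degrees(np.arccos(-R0[2,2])),2),"t",round(st["time"],2),"open",round(st["opening"],1))
    a=R.from_matrix(R0.T@Rt(jaw)).as_rotvec()/n
    A=np.zeros((3,3)); Rk=R0
    for k in range(n): A+=Rk; Rk=Rk@R.from_rotvec(a).as_matrix()
    d=np.linalg.solve(A,np.array([x,y,z])-p0)
    print("n",n,"dp",np.round(d/40,3).tolist(),"ang",np.round(np.degrees(a)/4,3).tolist())
if __name__=="__main__":
    v=list(map(float,sys.argv[1:])); plan(*v[:4],int(v[4]))
E
python3 plan.py 613 299 140 -6.2 24
```

```text
now [214.2 613.7 231.4] jaw 70.76 tilt 0.0 t 1.65 open 85.5
n 24 dp [-0.544, 0.175, 0.095] ang [0.0, -0.0, 0.802]
```

Request:
servo_tool(fingers=[0,0,0,0,0,0,0,0], dp=[[-0.544,0.175,0.095],[-0.544,0.175,0.095],[-0.544,0.175,0.095],[-0.544,0.175,0.095],[-0.544,0.175,0.095],[-0.544,0.175,0.095],[-0.544,0.175,0.095],[-0.544,0.175,0.095]], angular=[[0,0,0.802],[0,0,0.802],[0,0,0.802],[0,0,0.802],[0,0,0.802],[0,0,0.802],[0,0,0.802],[0,0,0.802]])

```text
time: 2.32
tcp_pos: [392.2, 573.7, 200.7]
tool_rot: [-0.0, 0.383, 0.924, 0.0]
wrist_force: [0.4, 0.2, -0.7]
opening: 85.6
```

Request:
servo_tool(fingers=[0,0,0,0,0,0,0,0], dp=[[-0.544,0.175,0.095],[-0.544,0.175,0.095],[-0.544,0.175,0.095],[-0.544,0.175,0.095],[-0.544,0.175,0.095],[-0.544,0.175,0.095],[-0.544,0.175,0.095],[-0.544,0.175,0.095]], angular=[[0,0,0.802],[0,0,0.802],[0,0,0.802],[0,0,0.802],[0,0,0.802],[0,0,0.802],[0,0,0.802],[0,0,0.802]])

```text
time: 2.98
tcp_pos: [534.4, 460.9, 170.3]
tool_rot: [0.0, 0.579, 0.816, 0.0]
wrist_force: [-0.3, -0.1, -0.9]
opening: 85.4
```

Request:
servo_tool(fingers=[0,0,0,0,0,0,0,0], dp=[[-0.544,0.175,0.095],[-0.544,0.175,0.095],[-0.544,0.175,0.095],[-0.544,0.175,0.095],[-0.544,0.175,0.095],[-0.544,0.175,0.095],[-0.544,0.175,0.095],[-0.544,0.175,0.095]], angular=[[0,0,0.802],[0,0,0.802],[0,0,0.802],[0,0,0.802],[0,0,0.802],[0,0,0.802],[0,0,0.802],[0,0,0.802]])

```text
time: 3.65
tcp_pos: [613.7, 297.6, 140.0]
tool_rot: [0.0, 0.745, 0.667, 0.0]
wrist_force: [0.7, 0.1, 0.4]
opening: 85.0
```

```bash
python3 plan.py 613 299 8 -6.2 8
python3 - <<'E'
from h import *
c=Cam("wrist"); c.save("pics/c_wrist.png")
r=silhouettes("tall_vblock","wrist"); print([(d["confidence"],d["extent"]) for d in r])
x,f=fit("tall_vblock",[(c,r[0]["pixels"])],(613,299,[-.1]),0);print(x,f)
E
```

```text
now [613.7 297.6 140. ] jaw -6.39 tilt 0.02 t 3.65 open 85.0
n 8 dp [0.004, -0.003, 0.413] ang [0.001, -0.0, -0.006]
[(0.82, [235.2, 161.4, 290.0, 215.0])]
[ 6.13721769e+02  2.96788765e+02 -1.39932317e-01] 0.027398463227222836
```

View pics/c_wrist.png

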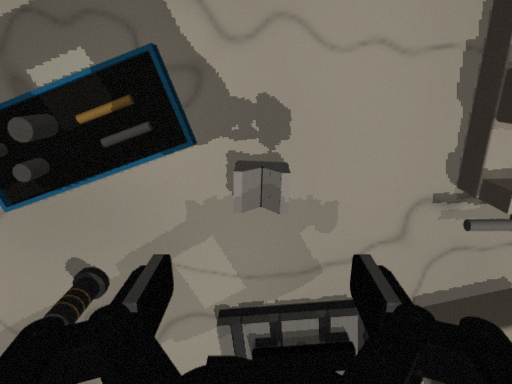

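Request:
servo_tool(fingers=[0,0,0,0,0,0,0,0], dp=[[0,0,0.5],[0,0,0.5],[0,0,0.5],[0,0,0.5],[0,0,0.5],[0,0,0.4],[0,0,0.25],[0,0,0.15]], angular=[[0,0,0.1],[0,0,0],[0,0,0],[0,0,0],[0,0,0],[0,0,0],[0,0,0],[0,0,0]])

```text
time: 4.42
tcp_pos: [612.2, 298.8, 6.4]
tool_rot: [-0.0, 0.747, 0.665, -0.001]
wrist_force: [-0.4, -0.2, 0.2]
opening: 85.5
```

Request:
servo_tool(fingers=[1,1,1,1,1,1,1,1], dp=[[0,0,0],[0,0,0],[0,0,0],[0,0,0],[0,0,0],[0,0,0],[0,0,0],[0,0,0]], angular=[[0,0,0],[0,0,0],[0,0,0],[0,0,0],[0,0,0],[0,0,0],[0,0,0],[0,0,0]])

```text
time: 5.08
tcp_pos: [614.4, 299.2, 10.1]
tool_rot: [0.0, 0.747, 0.665, 0.002]
wrist_force: [0.4, 0.2, 6.4]
opening: 44.7
```

Request:
servo_tool(fingers=[1,1,1,1,1,1,1,1], dp=[[0,0,0],[0,0,0],[0,0,-0.2],[0,0,-0.5],[0,0,-0.5],[0,0,-0.6],[0,0,-0.6],[0,0,-0.6]], angular=[[0,0,0],[0,0,0],[0,0,0],[0,0,0],[0,0,0],[0,0,0],[0,0,0],[0,0,0]])

```text
time: 5.75
tcp_pos: [611.6, 297.9, 127.3]
tool_rot: [-0.001, 0.747, 0.665, -0.002]
wrist_force: [0.0, 0.3, -3.8]
opening: 45.2
```

```bash
python3 plan.py 634.3 71.3 135 -1.2 16
python3 - <<'E'
from h import *
c=Cam("wrist"); c.save("pics/d_wrist.png")
for t in("tall_vblock",):
    r=silhouettes(t,"wrist"); print(t,[(d["confidence"],d["extent"]) for d in r])
    st=bot.read_state();p=st["tcp_pos"]
    for dz in(-6,-8,-10):
        x,f=fit(t,[(c,r[0]["pixels"])],(p[0],p[1],[-.1]),p[2]+dz);print(dz,x[:2]-p[:2],np.degrees(x[2]),f)
E
```

```text
now [611.6 297.9 127.3] jaw -6.63 tilt 0.23 t 5.75 open 45.2
n 16 dp [-0.351, 0.061, -0.012] ang [-0.003, 0.002, -0.085]
tall_vblock [(0.85, [207.6, 219.0, 315.9, 330.8]), (0.18, [38.9, 274.7, 110.2, 344.4])]
-6 [-2.2779832   0.51710862] -7.853942506047321 0.16185639937345253
-8 [-3.04088697 -0.2283086 ] -7.8693223996276656 0.13367280323802067
-10 [-3.03065999 -1.01439523] -8.774223703772973 0.1046856192887099
```

View pics/d_wrist.png

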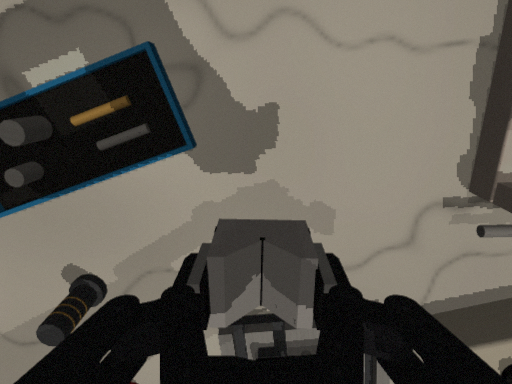

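Request:
servo_tool(fingers=[1,1,1,1,1,1,1,1], dp=[[-0.351,0.061,-0.012],[-0.351,0.061,-0.012],[-0.351,0.061,-0.012],[-0.351,0.061,-0.012],[-0.351,0.061,-0.012],[-0.351,0.061,-0.012],[-0.351,0.061,-0.012],[-0.351,0.061,-0.012]], angular=[[0,0,-0.085],[0,0,-0.085],[0,0,-0.085],[0,0,-0.085],[0,0,-0.085],[0,0,-0.085],[0,0,-0.085],[0,0,-0.085]])

```text
time: 6.52
tcp_pos: [620.0, 183.8, 128.5]
tool_rot: [-0.001, 0.731, 0.683, -0.002]
wrist_force: [-0.1, 0.1, -4.4]
opening: 45.0
```

Request:
servo_tool(fingers=[1,1,1,1,1,1,1,1], dp=[[-0.351,0.061,-0.012],[-0.351,0.061,-0.012],[-0.351,0.061,-0.012],[-0.351,0.061,-0.012],[-0.351,0.061,-0.012],[-0.351,0.061,-0.012],[-0.351,0.061,-0.012],[-0.351,0.061,-0.012]], angular=[[0,0,-0.085],[0,0,-0.085],[0,0,-0.085],[0,0,-0.085],[0,0,-0.085],[0,0,-0.085],[0,0,-0.085],[0,0,-0.085]])

```text
time: 7.18
tcp_pos: [634.2, 71.0, 132.4]
tool_rot: [-0.002, 0.714, 0.7, -0.002]
wrist_force: [0.4, -0.1, -3.7]
opening: 45.3
```

Run:
```python
from h import *
for i in range(6):
    c=Cam("wrist"); st=bot.read_state(); R0=q2m(st["tool_rot"]);print(np.round(st["tcp_pos"],1),np.degrees(np.arctan2(R0[1,1],R0[0,1])))
c.save("pics/e_wrist.png")
for t in("pad_left","pad_right","tall_vblock"):
    r=silhouettes(t,"wrist"); print(t,[(d["confidence"],d["extent"]) for d in r])
```

```text
[634.7  68.5 132.6] -1.2492507807528597
[634.6  69.9 132.7] -1.3173895259953425
[634.6  71.  132.9] -1.2967115297730272
[634.7  71.7 133.3] -1.246435892491109
[634.9  72.2 133.8] -1.2023825338217982
[635.1  72.4 134.2] -1.168851297969339
pad_left [(0.78, [219.2, 155.5, 303.1, 219.6]), (0.45, [205.7, 218.4, 317.1, 330.7])]
pad_right [(0.59, [225.3, 306.0, 292.1, 338.8])]
tall_vblock [(0.77, [207.0, 220.5, 314.7, 328.4])]
```

View pics/e_wrist.png

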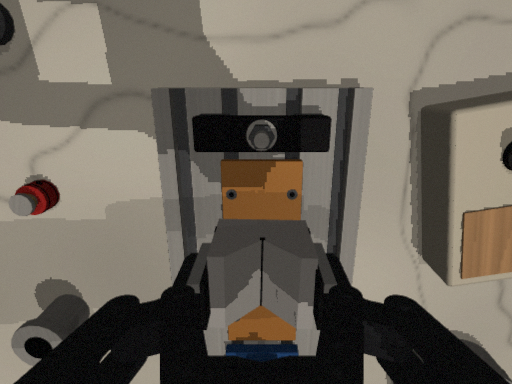

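Run:
```python
from h import *
for i in range(3): c=Cam("wrist")
g=c.img.astype(int); o=(g[...,0]-g[...,2]>50)
for r in (175,185,200,210):
    xs=np.nonzero(o[r,200:320])[0]+200; print(r,xs.min(),xs.max(),c.unproj((xs.min(),r),33)[:2],c.unproj((xs.max()+1,r),33)[:2])
for col in (240,262,285):
    ys=np.nonzero(o[150:215,col])[0]+150; print(col,ys.min(),c.unproj((col,ys.min()),33)[:2], c.unproj((col,ys.min()),25)[:2])
p=bot.read_state()["tcp_pos"]; print(p)
r=silhouettes("tall_vblock","wrist")
for dz in(-6,-8,-10,-12):
    x,f=fit("tall_vblock",[(c,r[0]["pixels"])],(p[0],p[1],[-.02]),p[2]+dz);print(dz,x[:2]-p[:2],np.degrees(x[2]),f)
c.save("pics/f.png",(180,140,340,340),3)
```

```text
175 220 299 [602.8008662   86.98919292] [667.63509211  85.69815997]
185 220 299 [602.26623292  78.50153938] [667.80399215  77.1986225 ]
200 221 298 [602.2751524   65.40242277] [667.23175956  64.1143064 ]
210 222 298 [602.56202194  56.42064425] [667.4008711   55.13708403]
240 161 [619.50184319  98.25153874] [618.90044587  96.40145777]
262 161 [637.06823324  97.90096488] [637.04153193  96.03941465]
285 161 [655.43057744  97.53450609] [656.00461231  95.66096692]
[636.01945706  72.31854399 135.82714693]
-6 [0.5433038  0.00308255] -3.732318658578656 0.09951323848006921
-8 [ 0.51632956 -1.06064039] -2.1812420633952527 0.07033668730650156
-10 [ 0.13188727 -1.89487782] -2.695371877734611 0.0414651610479857
-12 [ 0.18234892 -3.03584891] -2.296324061354845 0.020993343573988743
```

View pics/f.png

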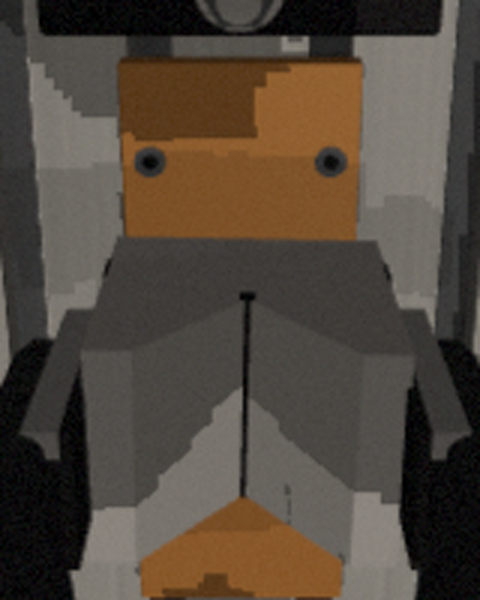

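Request:
servo_tool(fingers=[1,1,1,1,1,1,1,1], dp=[[0,0,0.4],[0,0,0.5],[0,0,0.5],[0,0,0.3],[0,0,0.2],[0,0,0.1],[0,0,0],[0,0,0]], angular=[[0,0,0],[0,0,0],[0,0,0],[0,0,0],[0,0,0],[0,0,0],[0,0,0],[0,0,0]])

```text
time: 8.5
tcp_pos: [636.8, 71.9, 56.7]
tool_rot: [0.0, 0.714, 0.7, 0.0]
wrist_force: [0.4, -0.8, -3.2]
opening: 44.7
```

Run:
```python
from h import *
for i in range(3):
    c=Cam("wrist"); st=bot.read_state(); print(np.round(st["tcp_pos"],1),np.round(st["wrist_force"],1))
C=[Cam("scene"),Cam("top")]; P=np.array
p=st["tcp_pos"]
C[0].save("pics/g.png",(180,170,380,290),4)
vs=[]
for c in C:
    r=silhouettes("tall_vblock",c.name); print([(d["confidence"],d["extent"]) for d in r])
r=silhouettes("tall_vblock","wrist"); c=Cam("wrist"); r=silhouettes("tall_vblock","wrist")
for dz in(-8,-10,-12,-14):
    x,f=fit("tall_vblock",[(c,r[0]["pixels"])],(p[0],p[1],[-.02]),p[2]+dz);print(dz,x[:2]-p[:2],np.degrees(x[2]),f)
c.save("pics/g2.png")
```

```text
[637.1  71.9  57.2] [-0.2  0.7 -4.5]
[637.2  71.9  57.4] [ 0.1  0.2 -3.8]
[637.1  71.9  57.3] [ 0.6 -1.3 -2.9]
[(0.73, [290.3, 193.8, 313.6, 223.9])]
[]
-8 [-0.80812232 -0.65461742] -1.3763881322011846 0.07772502816530369
-10 [-0.61964278 -1.51996385] -2.376835619900843 0.04860785844392401
-12 [-0.71081658 -2.67878399] -2.2209972929929838 0.023624859375837026
-14 [-0.6668779  -3.72125657] -2.159104080855889 0.020941743108163657
```

View pics/g.png

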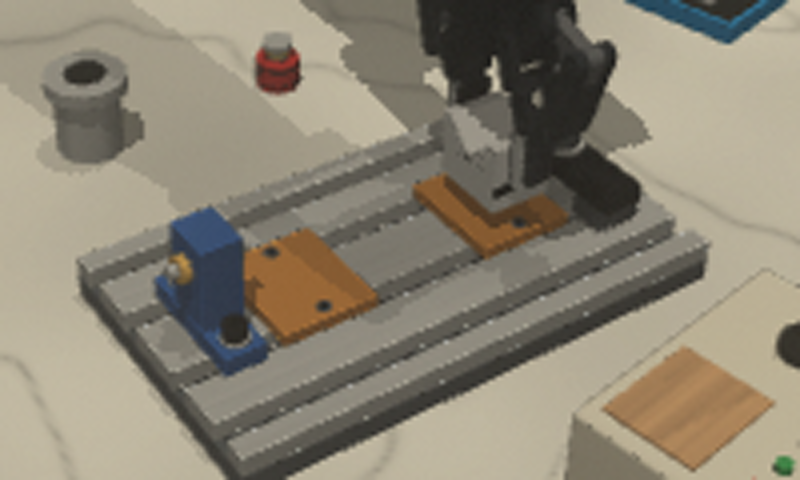

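View pics/g2.png

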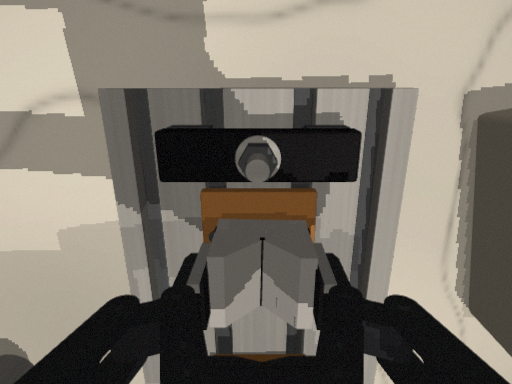

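Run:
```python
from h import *
c=Cam("wrist"); print(bot.read_state()["tcp_pos"])
g=c.img.astype(int); o=(g[...,0]-g[...,2]>40)
for r in (200,208,214):
    xs=np.nonzero(o[r,190:330])[0]+190; a=c.unproj((xs.min(),r),33)[:2];b=c.unproj((xs.max()+1,r),33)[:2];print(r,xs.min(),xs.max(),a,b,(a+b)/2)
for col in (230,262,295):
    ys=np.nonzero(o[180:215,col])[0]+180; print(col,ys.min(),c.unproj((col,ys.min()+1),33)[:2])
print([ (q,c.proj(np.array([[635,71,33]])+q)) for q in ([0,28,0],[0,28,-8],[-33,28,0],[33,28,0])])
```

```text
[636.05495919  71.85535021  55.86872034]
200 201 316 [602.81879097  94.29776666] [667.91057247  92.95178784] [635.36468172  93.62477725]
208 202 316 [602.98280651  89.46642221] [668.08777344  88.1214529 ] [635.53528998  88.79393755]
214 202 315 [602.68018195  85.79492036] [667.65297377  84.4536563 ] [635.16657786  85.12428833]
230 189 [619.41033762  99.87073327]
262 189 [637.17184393  99.5030292 ]
295 189 [655.48570176  99.12389018]
[([0, 28, 0], array([[258.11075995, 190.93559849]])), ([0, 28, -8], array([[258.25307191, 186.54383756]])), ([-33, 28, 0], array([[198.82694587, 192.09904782]])), ([33, 28, 0], array([[317.56161385, 189.76887099]]))]
```

Request:
servo_tool(fingers=[1,1,1,1,1,1,1,1], dp=[[0.04,-0.01,0.1],[0,0,0.1],[0,0,0.03],[0,0,0.03],[0,0,0.03],[0,0,0],[0,0,0],[0,0,0]], angular=[[0,0,0],[0,0,0],[0,0,0],[0,0,0],[0,0,0],[0,0,0],[0,0,0],[0,0,0]])

```text
time: 9.72
tcp_pos: [635.8, 73.5, 44.4]
tool_rot: [0.0, 0.714, 0.7, 0.0]
wrist_force: [0.4, -0.2, -5.2]
opening: 44.9
```

Request:
servo_tool(fingers=[1,1,1,1,1,1], dp=[[0,0,0.02],[0,0,0.02],[0,0,0.02],[0,0,0],[0,0,0],[0,0,0]], angular=[[0,0,0],[0,0,0],[0,0,0],[0,0,0],[0,0,0],[0,0,0]])

```text
time: 10.22
tcp_pos: [636.1, 73.4, 43.1]
tool_rot: [0.0, 0.714, 0.7, 0.0]
wrist_force: [-5.6, -0.9, 5.7]
opening: 45.1
```

Request:
servo_tool(fingers=[0.45,0.3,0,0,0,0,0,0], dp=[[0,0,0],[0,0,0],[0,0,0],[0,0,0],[0,0,-0.2],[0,0,-0.6],[0,0,-0.8],[0,0,-0.8]], angular=[[0,0,0],[0,0,0],[0,0,0],[0,0,0],[0,0,0],[0,0,0],[0,0,0],[0,0,0]])

```text
time: 10.88
tcp_pos: [635.0, 73.4, 138.2]
tool_rot: [-0.001, 0.714, 0.7, -0.001]
wrist_force: [0.7, 0.8, 0.3]
opening: 85.8
```

```bash
cat > chk.py <<'E'
from h import *
import sys
C=[Cam("scene"),Cam("top"),Cam("wrist")]
Z=dict(tall_vblock=33,low_vblock=33,jack=25,pad_left=25,pad_right=25,shaft=69)
G=dict(tall_vblock=(635,71,[0]),low_vblock=(632.5,-53,[0]),jack=(634,9,[0]),pad_left=(635,71,[0]),pad_right=(632.5,-53,[0]),shaft=(634,9,[1.55]))
for t in sys.argv[2:]:
    for c in C:
        r=silhouettes(t,c.name)
        for d in r[:2]:
            if d["confidence"]<.3: continue
            x,f=fit(t,[(c,d["pixels"])],G[t],Z[t]); print(t,c.name,round(d["confidence"],2),np.round(x[:2],1),round(np.degrees(x[2]),1),round(f,3))
C[0].save(f"pics/{sys.argv[1]}_s.png",(180,170,380,290),4)
C[2].save(f"pics/{sys.argv[1]}_w.png")
E
python3 chk.py h tall_vblock pad_left; python3 plan.py 439 -197 140 29.5 16
```

```text
tall_vblock scene 0.9 [636.6  70.7] -3.7 0.06
tall_vblock top 0.57 [635.  71.] 0.0 1.0
tall_vblock wrist 0.55 [636.2  71.3] -2.9 0.04
pad_left scene 0.54 [636.2  70.8] 0.6 0.535
pad_left scene 0.53 [635.  71.] 0.0 1.0
pad_left top 0.66 [635.  71.] 0.0 1.0
pad_left wrist 0.91 [634.9  70.2] -1.3 0.678
now [634.6  73.4 135.9] jaw -1.19 tilt 0.18 t 11.33 open 85.5
n 16 dp [-0.346, -0.399, -0.006] ang [-0.003, -0.001, -0.48]
```

View pics/h_s.png

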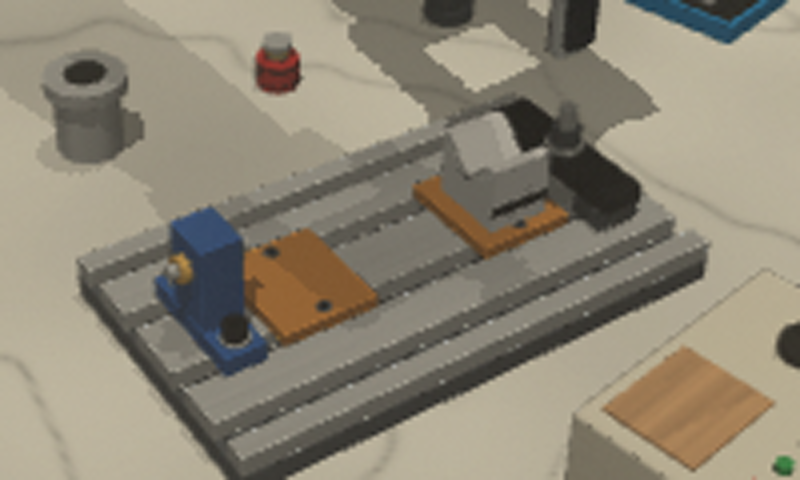

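View pics/h_w.png

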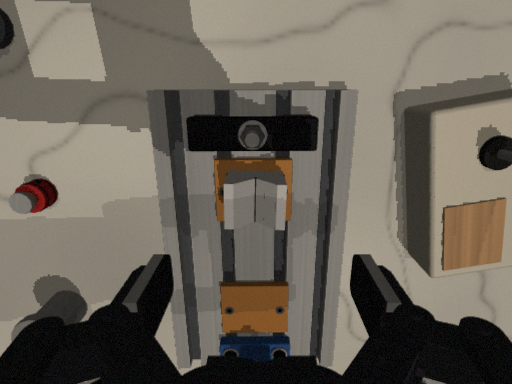

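Request:
servo_tool(fingers=[0,0,0,0,0,0,0,0], dp=[[-0.346,-0.399,-0.006],[-0.346,-0.399,-0.006],[-0.346,-0.399,-0.006],[-0.346,-0.399,-0.006],[-0.346,-0.399,-0.006],[-0.346,-0.399,-0.006],[-0.346,-0.399,-0.006],[-0.346,-0.399,-0.006]], angular=[[0,0,-0.48],[0,0,-0.48],[0,0,-0.48],[0,0,-0.48],[0,0,-0.48],[0,0,-0.48],[0,0,-0.48],[0,0,-0.48]])

```text
time: 12.0
tcp_pos: [518.2, -49.1, 138.6]
tool_rot: [-0.001, 0.614, 0.79, -0.0]
wrist_force: [0.1, -0.1, -0.8]
opening: 85.5
```

Request:
servo_tool(fingers=[0,0,0,0,0,0,0,0], dp=[[-0.346,-0.399,-0.006],[-0.346,-0.399,-0.006],[-0.346,-0.399,-0.006],[-0.346,-0.399,-0.006],[-0.346,-0.399,-0.006],[-0.346,-0.399,-0.006],[-0.346,-0.399,-0.006],[-0.346,-0.399,-0.006]], angular=[[0,0,-0.48],[0,0,-0.48],[0,0,-0.48],[0,0,-0.48],[0,0,-0.48],[0,0,-0.48],[0,0,-0.48],[0,0,-0.48]])

```text
time: 12.67
tcp_pos: [438.9, -197.7, 140.6]
tool_rot: [-0.001, 0.503, 0.864, 0.0]
wrist_force: [0.2, 0.2, 0.6]
opening: 85.1
```

```bash
python3 - <<'E'
from h import *
for i in range(5): c=Cam("wrist")
c.save("pics/i_w.png")
r=silhouettes("low_vblock","wrist"); print([(d["confidence"],d["extent"]) for d in r])
x,f=fit("low_vblock",[(c,r[0]["pixels"])],(439,-197,[.52]),0);print(x,np.degrees(x[2]),f)
E
python3 plan.py 439 -197 4 29.5 8
```

```text
[(0.8, [231.3, 158.1, 294.5, 210.9]), (0.17, [319.1, 309.1, 369.2, 372.3])]
[ 439.72825603 -197.78795836    0.51141074] 29.301677079944774 0.04806745709027094
now [ 440.  -196.4  141.1] jaw 29.54 tilt 0.07 t 12.97 open 85.3
n 8 dp [-0.0, -0.004, 0.428] ang [-0.0, -0.002, 0.001]
```

View pics/i_w.png

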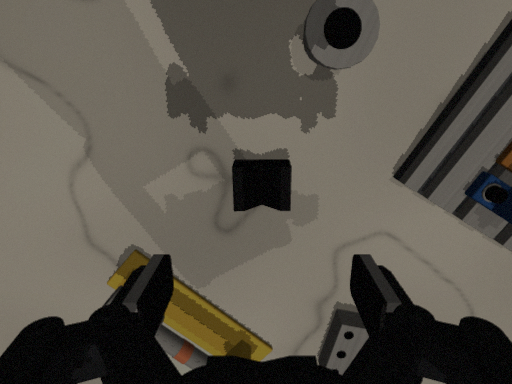

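Request:
servo_tool(fingers=[0,0,0,0,0,0,0,0], dp=[[-0.025,0,0.5],[0,0,0.6],[0,0,0.6],[0,0,0.6],[0,0,0.5],[0,0,0.3],[0,0,0.22],[0,0,0.1]], angular=[[0,0,0],[0,0,0],[0,0,0],[0,0,0],[0,0,0],[0,0,0],[0,0,0],[0,0,0]])

```text
time: 13.63
tcp_pos: [440.3, -197.3, 3.7]
tool_rot: [-0.001, 0.503, 0.864, 0.0]
wrist_force: [-0.4, 0.3, 0.8]
opening: 85.2
```

Request:
servo_tool(fingers=[1,1,1,1,1,1,1,1], dp=[[0,0,0],[0,0,0],[0,0,0],[0,0,0],[0,0,0],[0,0,0],[0,0,0],[0,0,0]], angular=[[0,0,0],[0,0,0],[0,0,0],[0,0,0],[0,0,0],[0,0,0],[0,0,0],[0,0,0]])

```text
time: 14.3
tcp_pos: [441.9, -198.9, 6.5]
tool_rot: [0.002, 0.504, 0.864, -0.0]
wrist_force: [0.3, -0.4, 6.3]
opening: 49.1
```

Request:
servo_tool(fingers=[1,1,1,1,1,1,1,1], dp=[[0,0,0],[0,0,0],[0,0,-0.2],[0,0,-0.5],[0,0,-0.5],[0,0,-0.6],[0,0,-0.7],[0,0,-0.8]], angular=[[0,0,0],[0,0,0],[0,0,0],[0,0,0],[0,0,0],[0,0,0],[0,0,0],[0,0,0]])

```text
time: 14.97
tcp_pos: [438.5, -196.9, 135.9]
tool_rot: [-0.003, 0.504, 0.864, 0.0]
wrist_force: [0.6, -0.3, -3.4]
opening: 48.7
```

```bash
python3 plan.py 632.5 -52 140 -1.2 16
python3 - <<'E'
from h import *
for i in range(4): c=Cam("wrist")
c.save("pics/j_w.png")
r=silhouettes("low_vblock","wrist"); print([(d["confidence"],d["extent"]) for d in r])
p=bot.read_state()["tcp_pos"]; print(p)
for dz in(-4,-6,-8,-10,-12):
    x,f=fit("low_vblock",[(c,r[0]["pixels"])],(p[0],p[1],[.51]),p[2]+dz);print(dz,x[:2]-p[:2],np.degrees(x[2]),f)
E
python3 plan.py 632.5 -52 140 -1.2 16
```

```text
now [ 438.5 -196.9  135.9] jaw 29.52 tilt 0.29 t 14.97 open 48.7
n 16 dp [0.141, 0.356, -0.007] ang [-0.003, -0.003, 0.48]
[(0.69, [203.1, 208.9, 321.5, 315.1])]
[ 439.4115117  -197.42103705  135.43074087]
-4 [ 1.67894779 -0.97479634] 29.775931415629373 0.023178946237970566
-6 [ 2.26335428 -1.93437105] 29.819448014342644 0.03278194582542404
-8 [ 2.85246146 -2.89077073] 29.411419888069634 0.05539649173673533
-10 [ 3.10968375 -3.44694565] 30.388421740499307 0.08188967816758486
-12 [ 3.10226598 -4.42329377] 29.727668245805173 0.10717478496182464
now [ 439.4 -197.4  135.4] jaw 29.53 tilt 0.15 t 15.22 open 49.1
n 16 dp [0.142, 0.355, -0.007] ang [-0.002, -0.002, 0.48]
```

View pics/j_w.png

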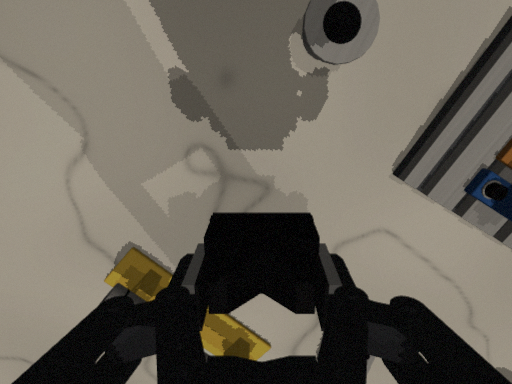

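Request:
servo_tool(fingers=[1,1,1,1,1,1,1,1], dp=[[0.142,0.355,-0.01],[0.142,0.355,-0.01],[0.142,0.355,-0.01],[0.142,0.355,-0.01],[0.142,0.355,-0.01],[0.142,0.355,-0.01],[0.142,0.355,-0.01],[0.142,0.355,-0.01]], angular=[[0,0,0.48],[0,0,0.48],[0,0,0.48],[0,0,0.48],[0,0,0.48],[0,0,0.48],[0,0,0.48],[0,0,0.48]])

```text
time: 15.88
tcp_pos: [525.8, -111.1, 136.6]
tool_rot: [-0.003, 0.615, 0.788, -0.001]
wrist_force: [0.6, -0.5, -2.7]
opening: 48.8
```

Request:
servo_tool(fingers=[1,1,1,1,1,1,1,1], dp=[[0.142,0.355,-0.01],[0.142,0.355,-0.01],[0.142,0.355,-0.01],[0.142,0.355,-0.01],[0.142,0.355,-0.01],[0.142,0.355,-0.01],[0.142,0.355,-0.01],[0.142,0.355,-0.01]], angular=[[0,0,0.48],[0,0,0.48],[0,0,0.48],[0,0,0.48],[0,0,0.48],[0,0,0.48],[0,0,0.48],[0,0,0.48]])

```text
time: 16.55
tcp_pos: [632.3, -52.0, 139.3]
tool_rot: [-0.003, 0.715, 0.699, -0.002]
wrist_force: [-0.6, -0.1, -3.1]
opening: 48.7
```

Request:
servo_tool(fingers=[1,1,1,1,1,1], dp=[[0,0,0.3],[0,0,0.4],[0,0,0.5],[0,0,0.4],[0,0,0.2],[0,0,0]], angular=[[0,0,0],[0,0,0],[0,0,0],[0,0,0],[0,0,0],[0,0,0]])

```text
time: 17.05
tcp_pos: [629.7, -52.4, 65.6]
tool_rot: [-0.004, 0.714, 0.7, -0.003]
wrist_force: [-0.9, 0.0, -2.6]
opening: 49.0
```

```bash
python3 - <<'E'
from h import *
for i in range(5): c=Cam("wrist")
c.save("pics/k_w.png")
p=bot.read_state()["tcp_pos"]; print(p)
g=c.img.astype(int); o=(g[...,0]-g[...,2]>40)
for r in range(180,215,6):
    xs=np.nonzero(o[r,180:340])[0]+180
    if len(xs)<20: continue
    a=c.unproj((xs.min(),r),33)[:2];b=c.unproj((xs.max()+1,r),33)[:2];print(r,xs.min(),xs.max(),a,b,(a+b)/2)
for col in (230,262,295):
    ys=np.nonzero(o[150:230,col])[0]+150; print(col,ys.min(),ys.max(),c.unproj((col,ys.min()+2),33)[:2])
r=silhouettes("low_vblock","wrist"); print([(d["confidence"],d["extent"]) for d in r])
for dz in(-4,-6):
    x,f=fit("low_vblock",[(c,r[0]["pixels"])],(p[0],p[1],[0]),p[2]+dz);print(dz,x[:2],np.degrees(x[2]),f)
E
python3 plan.py 632.5 -51 38 -1.2 8
```

```text
[634.68017471 -53.03080858  72.64639337]
180 206 309 [601.80288659 -23.75408747] [664.53208523 -25.07881761] [633.16748591 -24.41645254]
186 204 311 [600.29204697 -27.52087591] [665.8588295  -28.90648187] [633.07543824 -28.21367889]
192 205 310 [600.59417479 -31.37584871] [665.36928765 -32.74567641] [632.98173122 -32.06076256]
198 205 310 [600.28532432 -35.26877893] [665.48855243 -36.64863103] [632.88693838 -35.95870498]
204 205 310 [599.97236444 -39.21350664] [665.60940449 -40.60352954] [632.79088446 -39.90851809]
210 206 310 [600.27842155 -43.22428004] [665.73187573 -44.61141585] [633.00514864 -43.91784795]
230 180 212 [616.20896582 -25.31914348]
262 180 212 [635.55097206 -25.72770568]
295 179 212 [655.49156974 -25.51772307]
[(0.7, [204.5, 210.8, 318.3, 311.6]), (0.64, [192.4, 0.0, 319.7, 62.6])]
-4 [635.00721831 -50.49607546] -0.22842264522270328 0.0806295126353791
-6 [634.62456621 -51.23388182] -1.0198913111466494 0.05248318480150216
now [634.8 -53.   72.8] jaw -1.19 tilt 0.14 t 17.35 open 49.0
n 8 dp [0.006, -0.007, 0.109] ang [0.004, 0.001, 0.0]
```

View pics/k_w.png

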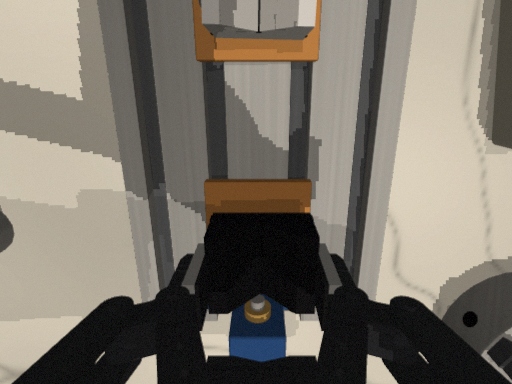

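Request:
servo_tool(fingers=[1,1,1,1,1,1,1,1], dp=[[0.035,-0.06,0.2],[0,0,0.25],[0,0,0.2],[0,0,0.1],[0,0,0],[0,0,0],[0,0,0],[0,0,0]], angular=[[0,0,0],[0,0,0],[0,0,0],[0,0,0],[0,0,0],[0,0,0],[0,0,0],[0,0,0]])

```text
time: 18.02
tcp_pos: [631.4, -51.3, 41.0]
tool_rot: [-0.0, 0.714, 0.7, -0.0]
wrist_force: [0.1, 0.5, -3.0]
opening: 48.9
```

```bash
python3 - <<'E'
from h import *
for i in range(5): c=Cam("wrist")
C=Cam("scene"); C.save("pics/l_s.png",(180,170,380,290),4)
C=Cam("wrist"); C.save("pics/l_w.png")
E
python3 plan.py 632.5 -51 38 -1.2 8
```

```text
now [631.5 -51.3  41.3] jaw -1.19 tilt 0.01 t 18.37 open 48.7
n 8 dp [0.001, 0.003, 0.01] ang [0.0, 0.0, 0.0]
```

View pics/l_s.png

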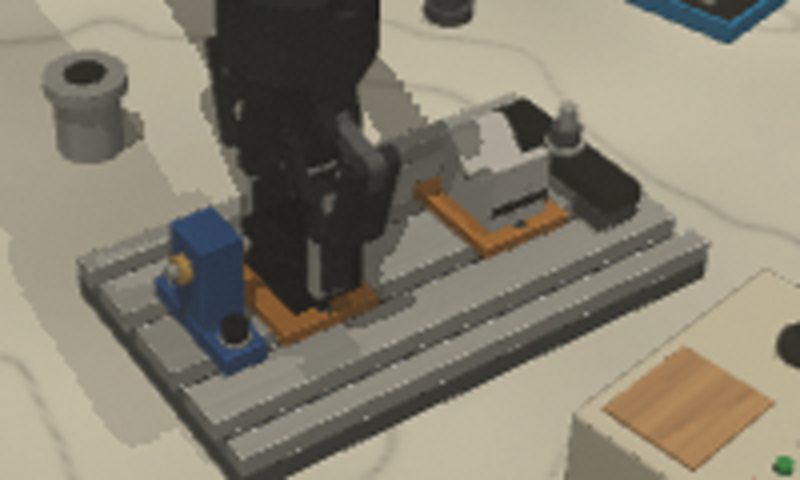

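View pics/l_w.png

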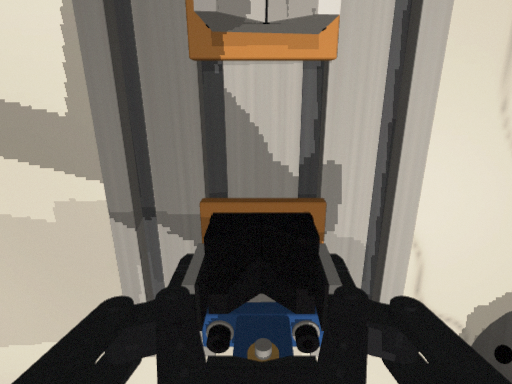

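Request:
servo_tool(fingers=[1,1,1,1,1,1,1,1], dp=[[0,0.02,0.03],[0,0,0.03],[0,0,0.02],[0,0,0.02],[0,0,0],[0,0,0],[0,0,0],[0,0,0]], angular=[[0,0,0],[0,0,0],[0,0,0],[0,0,0],[0,0,0],[0,0,0],[0,0,0],[0,0,0]])

```text
time: 19.03
tcp_pos: [632.7, -51.4, 39.5]
tool_rot: [0.0, 0.714, 0.7, 0.0]
wrist_force: [-5.7, 0.9, 8.0]
opening: 48.9
```

Contact is felt; release and rise.

Request:
servo_tool(fingers=[0.4,0.2,0,0,0,0,0,0], dp=[[0,0,0],[0,0,0],[0,0,0],[0,0,0],[0,0,-0.2],[0,0,-0.6],[0,0,-0.8],[0,0,-0.8]], angular=[[0,0,0],[0,0,0],[0,0,0],[0,0,0],[0,0,0],[0,0,0],[0,0,0],[0,0,0]])

```text
time: 19.7
tcp_pos: [631.4, -51.2, 133.6]
tool_rot: [-0.001, 0.714, 0.7, -0.001]
wrist_force: [0.8, -0.1, -0.0]
opening: 85.1
```

```bash
python3 chk.py m tall_vblock low_vblock pad_right; python3 plan.py 431.5 65.3 140 8.6 12
```

```text
tall_vblock scene 0.7 [635.5  72.1] -2.9 0.047
tall_vblock scene 0.3 [635.  71.] 0.0 1.0
tall_vblock top 0.82 [635.6  73. ] -3.2 0.057
tall_vblock wrist 0.63 [636.3  71. ] -2.3 0.017
low_vblock scene 0.56 [633.4 -49.8] -1.9 0.073
low_vblock wrist 0.91 [633.  -50.1] -1.5 0.018
pad_right scene 0.54 [633.  -52.6] -2.0 0.698
pad_right wrist 0.8 [632.5 -53.2] -1.0 0.73
pad_right wrist 0.39 [ 628.2 -124.2] 85.9 0.298
now [631.7 -51.3 132.1] jaw -1.19 tilt 0.11 t 20.3 open 85.9
n 12 dp [0.267, -0.403, -0.016] ang [-0.002, -0.0, -0.204]
```

View pics/m_w.png

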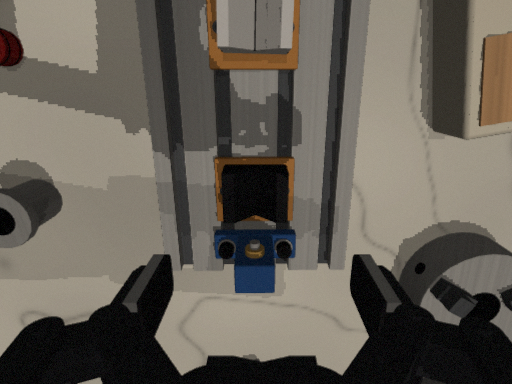

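View pics/m_s.png

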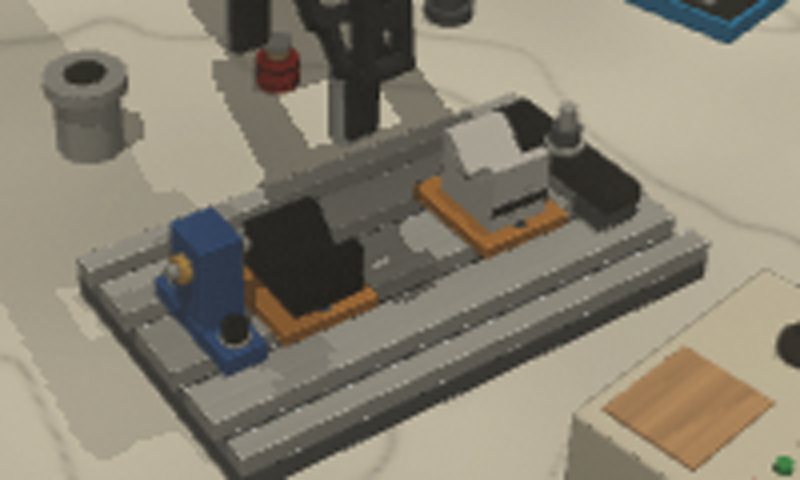

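```bash
python3 plan.py 431.5 65.3 140 -1.2 12
```

```text
now [631.7 -51.3 132.1] jaw -1.19 tilt 0.11 t 20.3 open 85.9
n 12 dp [0.234, -0.422, -0.016] ang [-0.002, -0.0, 0.0]
```

Request:
servo_tool(fingers=[0,0,0,0,0,0,0,0], dp=[[0.234,-0.422,-0.016],[0.234,-0.422,-0.016],[0.234,-0.422,-0.016],[0.234,-0.422,-0.016],[0.234,-0.422,-0.016],[0.234,-0.422,-0.016],[0.234,-0.422,-0.016],[0.234,-0.422,-0.016]], angular=[[0,0,0],[0,0,0],[0,0,0],[0,0,0],[0,0,0],[0,0,0],[0,0,0],[0,0,0]])

```text
time: 20.97
tcp_pos: [497.8, 26.7, 138.1]
tool_rot: [-0.0, 0.714, 0.7, -0.0]
wrist_force: [-0.2, -0.2, 0.2]
opening: 85.4
```

Request:
servo_tool(fingers=[0,0,0,0], dp=[[0.234,-0.422,-0.016],[0.234,-0.422,-0.016],[0.234,-0.422,-0.016],[0.234,-0.422,-0.016]], angular=[[0,0,0],[0,0,0],[0,0,0],[0,0,0]])

```text
time: 21.3
tcp_pos: [431.1, 65.5, 140.7]
tool_rot: [-0.0, 0.714, 0.7, -0.0]
wrist_force: [0.1, 0.3, 0.4]
opening: 85.7
```

```bash
python3 - <<'E'
from h import *
for i in range(6): c=Cam("wrist")
c.save("pics/n_w.png")
r=silhouettes("jack","wrist"); print([(d["confidence"],d["extent"]) for d in r])
x,f=fit("jack",[(c,r[0]["pixels"])],(431,65,[0]),0);print(x,f)
E
python3 plan.py 431.5 65.3 3 -1.2 8
```

```text
[(0.92, [245.8, 164.2, 277.4, 202.1])]
[4.31595493e+02 6.40995119e+01 1.78835160e-01] 0.04298032875235791
now [432.8  64.8 141.1] jaw -1.22 tilt 0.02 t 21.65 open 85.4
n 8 dp [0.002, -0.004, 0.432] ang [0.001, 0.0, -0.001]
```

View pics/n_w.png

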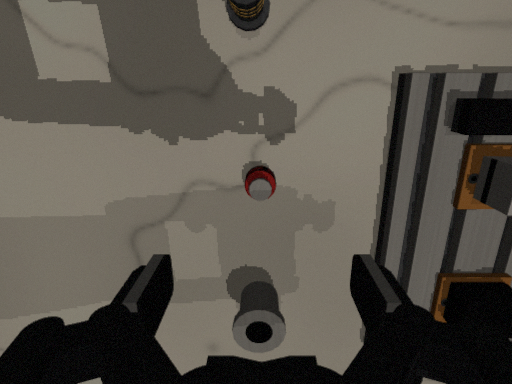

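Request:
servo_tool(fingers=[0,0,0,0,0,0,0,0], dp=[[-0.015,-0.03,0.5],[0,0,0.6],[0,0,0.6],[0,0,0.6],[0,0,0.5],[0,0,0.35],[0,0,0.2],[0,0,0.1]], angular=[[0,0,0],[0,0,0],[0,0,0],[0,0,0],[0,0,0],[0,0,0],[0,0,0],[0,0,0]])

```text
time: 22.32
tcp_pos: [430.4, 64.2, 1.5]
tool_rot: [-0.001, 0.715, 0.699, -0.001]
wrist_force: [-0.5, -0.3, 0.0]
opening: 85.1
```

Request:
servo_tool(fingers=[1,1,1,1,1,1,1,1], dp=[[0,0,0],[0,0,0],[0,0,0],[0,0,0],[0,0,0],[0,0,0],[0,0,0],[0,0,0]], angular=[[0,0,0],[0,0,0],[0,0,0],[0,0,0],[0,0,0],[0,0,0],[0,0,0],[0,0,0]])

```text
time: 22.98
tcp_pos: [431.9, 64.6, 4.2]
tool_rot: [0.001, 0.714, 0.7, 0.001]
wrist_force: [-1.3, 0.1, 6.5]
opening: 25.3
```

Request:
servo_tool(fingers=[1,1,1,1,1,1], dp=[[0,0,0],[0,0,0],[0,0,0],[0,0,0],[0,0,0],[0,0,0]], angular=[[0,0,0],[0,0,0],[0,0,0],[0,0,0],[0,0,0],[0,0,0]])

```text
time: 23.48
tcp_pos: [431.9, 64.6, 4.2]
tool_rot: [0.001, 0.714, 0.7, 0.001]
wrist_force: [-1.5, 0.5, 7.0]
opening: 25.9
```

Request:
servo_tool(fingers=[1,1,1,1,1,1,1,1], dp=[[0,0,-0.1],[0,0,-0.4],[0,0,-0.5],[0,0,-0.6],[0,0,-0.6],[0,0,-0.6],[0,0,-0.4],[0,0,-0.2]], angular=[[0,0,0],[0,0,0],[0,0,0],[0,0,0],[0,0,0],[0,0,0],[0,0,0],[0,0,0]])

```text
time: 24.15
tcp_pos: [431.9, 64.7, 141.5]
tool_rot: [0.001, 0.714, 0.7, 0.001]
wrist_force: [1.0, -0.4, -0.9]
opening: 25.9
```

```bash
python3 - <<'E'
from h import *
for i in range(4): c=Cam("wrist")
c.save("pics/o_w.png")
r=silhouettes("jack","wrist"); print([(d["confidence"],d["extent"]) for d in r])
p=bot.read_state()["tcp_pos"]
for dz in(-2,-4,-6):
    x,f=fit("jack",[(c,r[0]["pixels"])],(p[0],p[1],[0]),p[2]+dz);print(dz,x[:2]-p[:2],f)
E
python3 plan.py 633.8 9.5 140 -1.2 12
```

```text
[(0.9, [235.6, 226.2, 289.4, 307.2])]
-2 [1.21433707 0.26187236] 0.07880746546012762
-4 [ 1.10886068 -0.80437758] 0.050864394923553546
-6 [ 1.09302512 -2.11700666] 0.031772860752578014
now [429.7  64.5 137.2] jaw -1.19 tilt 0.17 t 24.4 open 25.2
n 12 dp [-0.106, 0.427, -0.007] ang [-0.004, 0.0, 0.0]
```

View pics/o_w.png

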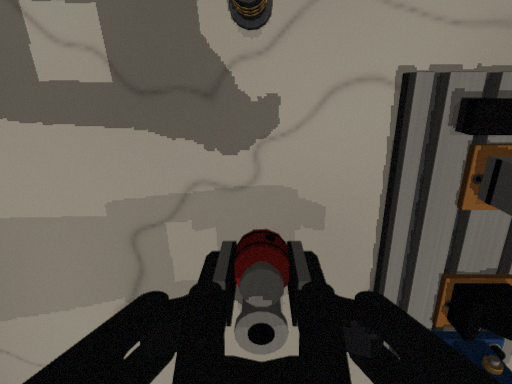

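Request:
servo_tool(fingers=[1,1,1,1,1,1,1,1], dp=[[-0.106,0.427,-0.007],[-0.106,0.427,-0.007],[-0.106,0.427,-0.007],[-0.106,0.427,-0.007],[-0.106,0.427,-0.007],[-0.106,0.427,-0.007],[-0.106,0.427,-0.007],[-0.106,0.427,-0.007]], angular=[[0,0,0],[0,0,0],[0,0,0],[0,0,0],[0,0,0],[0,0,0],[0,0,0],[0,0,0]])

```text
time: 25.07
tcp_pos: [566.3, 27.6, 138.6]
tool_rot: [-0.002, 0.714, 0.7, -0.001]
wrist_force: [0.6, 1.4, -1.8]
opening: 25.9
```

Request:
servo_tool(fingers=[1,1,1,1,1,1,1,1], dp=[[-0.106,0.427,-0.007],[-0.106,0.427,-0.007],[-0.106,0.427,-0.007],[-0.106,0.427,-0.007],[0,0,0.3],[0,0,0.4],[0,0,0.4],[0,0,0.2]], angular=[[0,0,0],[0,0,0],[0,0,0],[0,0,0],[0,0,0],[0,0,0],[0,0,0],[0,0,0]])

```text
time: 25.73
tcp_pos: [631.4, 9.8, 85.1]
tool_rot: [-0.003, 0.714, 0.7, -0.003]
wrist_force: [-1.2, 1.0, -2.2]
opening: 25.6
```

```bash
python3 - <<'E'
from h import *
for i in range(6): c=Cam("wrist")
c.save("pics/p_w.png")
r=silhouettes("jack","wrist"); print([(d["confidence"],d["extent"]) for d in r])
p=bot.read_state()["tcp_pos"]
for dz in(-2,-4,-6):
    x,f=fit("jack",[(c,r[0]["pixels"])],(p[0],p[1],[0]),p[2]+dz);print(dz,x[:2],x[:2]-p[:2],f)
E
python3 plan.py 633.5 9.7 32 -1.2 8
```

```text
[(0.95, [234.4, 227.5, 289.3, 307.0])]
-2 [634.87970887  11.27352034] [-0.54831351  1.81364481] 0.13809819763828468
-4 [635.1648068   10.14850168] [-0.26321558  0.68862615] 0.11026994081511543
-6 [635.13011994   9.08259722] [-0.29790244 -0.37727831] 0.08291174817313096
now [635.4   9.5  91.6] jaw -1.19 tilt 0.12 t 26.08 open 25.6
n 8 dp [0.001, -0.006, 0.186] ang [0.004, 0.0, 0.0]
```

View pics/p_w.png

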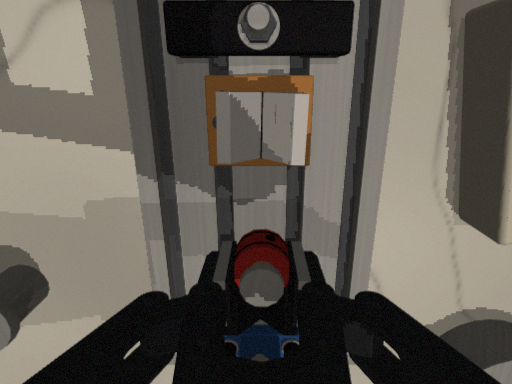

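Request:
servo_tool(fingers=[1,1,1,1,1,1,1,1], dp=[[0,-0.04,0.3],[0,0,0.4],[0,0,0.4],[0,0,0.25],[0,0,0.1],[0,0,0],[0,0,0],[0,0,0]], angular=[[0,0,0],[0,0,0],[0,0,0],[0,0,0],[0,0,0],[0,0,0],[0,0,0],[0,0,0]])

```text
time: 26.75
tcp_pos: [634.0, 9.4, 33.4]
tool_rot: [0.001, 0.714, 0.7, 0.001]
wrist_force: [0.4, 0.5, -0.4]
opening: 25.4
```

Request:
servo_tool(fingers=[1,1,1,1,1,1], dp=[[0,0,0.03],[0,0,0.02],[0,0,0],[0,0,0],[0,0,0],[0,0,0]], angular=[[0,0,0],[0,0,0],[0,0,0],[0,0,0],[0,0,0],[0,0,0]])

```text
time: 27.25
tcp_pos: [633.2, 9.5, 30.4]
tool_rot: [0.0, 0.714, 0.7, 0.0]
wrist_force: [-0.3, 0.1, -0.9]
opening: 25.7
```

Request:
servo_tool(fingers=[1,1,1,1,1,1], dp=[[0,0,0.02],[0,0,0.02],[0,0,0],[0,0,0],[0,0,0],[0,0,0]], angular=[[0,0,0],[0,0,0],[0,0,0],[0,0,0],[0,0,0],[0,0,0]])

```text
time: 27.75
tcp_pos: [633.3, 9.5, 29.2]
tool_rot: [0.0, 0.714, 0.7, 0.0]
wrist_force: [-2.5, 0.5, 4.2]
opening: 25.3
```

Contact. Release and rise.

Request:
servo_tool(fingers=[0.5,0.4,0.3,0.2,0,0,0,0], dp=[[0,0,0],[0,0,0],[0,0,0],[0,0,0],[0,0,-0.3],[0,0,-0.6],[0,0,-0.8],[0,0,-0.8]], angular=[[0,0,0],[0,0,0],[0,0,0],[0,0,0],[0,0,0],[0,0,0],[0,0,0],[0,0,0]])

```text
time: 28.42
tcp_pos: [632.4, 9.5, 129.5]
tool_rot: [-0.001, 0.714, 0.7, -0.001]
wrist_force: [1.0, -0.5, 0.9]
opening: 85.4
```

```bash
python3 chk.py q tall_vblock low_vblock jack;  python3 plan.py 428.6 -363.8 170 -102.4 28
```

```text
tall_vblock wrist 0.69 [636.3  71.1] -2.4 0.019
low_vblock scene 0.91 [633.1 -49.7] -1.2 0.045
low_vblock top 0.47 [631.8 -51.5] -4.5 0.551
low_vblock wrist 0.59 [633.  -50.1] -1.4 0.019
jack wrist 0.58 [633.8   9.1] 10.4 0.091
now [632.6   9.5 127.6] jaw -1.19 tilt 0.11 t 29.02 open 85.2
n 28 dp [-0.404, 0.158, -0.038] ang [-0.001, 0.001, 0.904]
```

View pics/q_w.png

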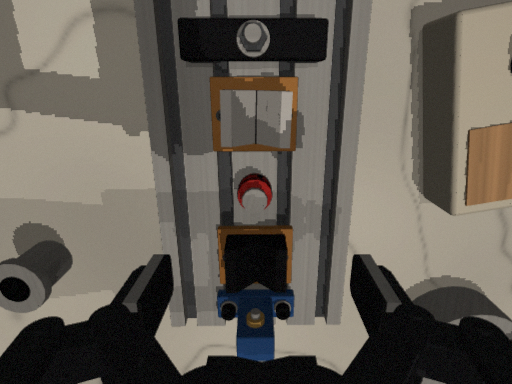

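View pics/q_s.png

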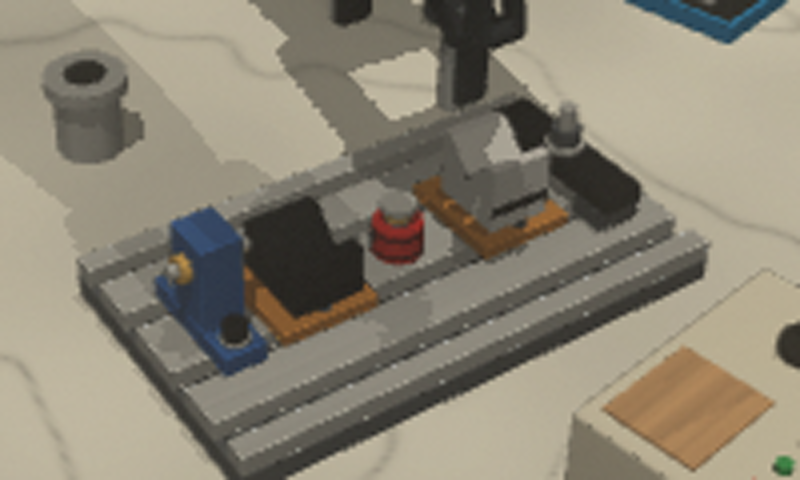

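Run:
```python
from plan import *
R0=Rt(-1.2);p=np.array([632.6,9.5,127.6])
a=R.from_rotvec(np.radians([0,0,.904*4])).as_matrix()
for k in range(28):
    p=p+R0@(np.array([-0.404,0.158,-0.038])*40); R0=R0@a
    if k%4==3: print(np.round(p))
c=Cam("top")
for u,z in(((397,65),60),((340,75),40),((475,150),50)): print(u,c.unproj(u,z))
```

```text
[650. -57. 134.]
[ 651. -127.  140.]
[ 634. -194.  146.]
[ 600. -255.  152.]
[ 553. -305.  158.]
[ 495. -342.  164.]
[ 429. -364.  170.]
(397, 65) [ 859.71133425 -335.29801791   60.        ]
(340, 75) [ 837.08153366 -196.91409456   40.        ]
(475, 150) [ 649.41984732 -521.91776846   50.        ]
```

Request:
servo_tool(fingers=[0,0,0,0,0,0,0,0], dp=[[-0.404,0.158,-0.038],[-0.404,0.158,-0.038],[-0.404,0.158,-0.038],[-0.404,0.158,-0.038],[-0.404,0.158,-0.038],[-0.404,0.158,-0.038],[-0.404,0.158,-0.038],[-0.404,0.158,-0.038]], angular=[[0,0,0.904],[0,0,0.904],[0,0,0.904],[0,0,0.904],[0,0,0.904],[0,0,0.904],[0,0,0.904],[0,0,0.904]])

```text
time: 29.73
tcp_pos: [651.1, -127.5, 140.6]
tool_rot: [-0.0, 0.867, 0.498, -0.0]
wrist_force: [0.6, -0.5, -0.7]
opening: 85.6
```

Request:
servo_tool(fingers=[0,0,0,0,0,0,0,0], dp=[[-0.404,0.158,-0.038],[-0.404,0.158,-0.038],[-0.404,0.158,-0.038],[-0.404,0.158,-0.038],[-0.404,0.158,-0.038],[-0.404,0.158,-0.038],[-0.404,0.158,-0.038],[-0.404,0.158,-0.038]], angular=[[0,0,0.904],[0,0,0.904],[0,0,0.904],[0,0,0.904],[0,0,0.904],[0,0,0.904],[0,0,0.904],[0,0,0.904]])

```text
time: 30.4
tcp_pos: [600.5, -255.4, 152.8]
tool_rot: [-0.0, 0.964, 0.265, -0.0]
wrist_force: [-0.5, -0.4, 0.2]
opening: 85.6
```

Request:
servo_tool(fingers=[0,0,0,0,0,0,0,0], dp=[[-0.404,0.158,-0.038],[-0.404,0.158,-0.038],[-0.404,0.158,-0.038],[-0.404,0.158,-0.038],[-0.404,0.158,-0.038],[-0.404,0.158,-0.038],[-0.404,0.158,-0.038],[-0.404,0.158,-0.038]], angular=[[0,0,0.904],[0,0,0.904],[0,0,0.904],[0,0,0.904],[0,0,0.904],[0,0,0.904],[0,0,0.904],[0,0,0.904]])

```text
time: 31.07
tcp_pos: [494.4, -342.8, 165.0]
tool_rot: [-0.0, 1.0, 0.016, -0.0]
wrist_force: [-0.6, -0.7, -0.1]
opening: 85.3
```

Request:
servo_tool(fingers=[0,0,0,0], dp=[[-0.404,0.158,-0.038],[-0.404,0.158,-0.038],[-0.404,0.158,-0.038],[-0.404,0.158,-0.038]], angular=[[0,0,0.904],[0,0,0.904],[0,0,0.904],[0,0,0.904]])

```text
time: 31.4
tcp_pos: [428.5, -363.9, 171.1]
tool_rot: [-0.0, 0.994, -0.11, -0.0]
wrist_force: [-0.1, -0.4, -0.2]
opening: 85.2
```

```bash
python3 - <<'E'
from h import *
for i in range(6): c=Cam("wrist")
c.save("pics/r_w.png")
for c in (c,Cam("scene"),Cam("top")):
    r=silhouettes("shaft",c.name); print([(d["confidence"],d["extent"]) for d in r])
    if not r: continue
    x,f=fit("shaft",[(c,r[0]["pixels"])],(450,-368.6,[-.217]),50);print(c.name,x,np.degrees(x[2]),f, "grip",x[0]-23*np.cos(x[2]),x[1]-23*np.sin(x[2]))
E
python3 plan.py 427.6 -363.6 36 -102.4 8
```

```text
[(0.78, [242.7, 45.5, 281.0, 258.0])]
wrist [ 4.50745837e+02 -3.70152065e+02 -2.17948474e-01] -12.48752773482637 0.05948869223205511 grip 428.289945812889 -365.17884160532554
[(0.97, [55.9, 209.0, 77.0, 274.6])]
scene [ 4.50475217e+02 -3.68697125e+02 -2.17754404e-01] -12.476408344021317 0.10150940696759425 grip 428.0183613111129 -363.7282604441864
[(0.55, [402.5, 190.6, 424.4, 251.2])]
top [ 4.48316750e+02 -3.68512309e+02 -2.13686403e-01] -12.24332903281487 0.8432737997706046 grip 425.8398669876788 -363.63483946848595
now [ 429.7 -363.4  171.1] jaw -102.39 tilt 0.01 t 31.95 open 85.3
n 8 dp [-0.006, 0.002, 0.422] ang [-0.0, 0.0, 0.0]
```

View pics/r_w.png

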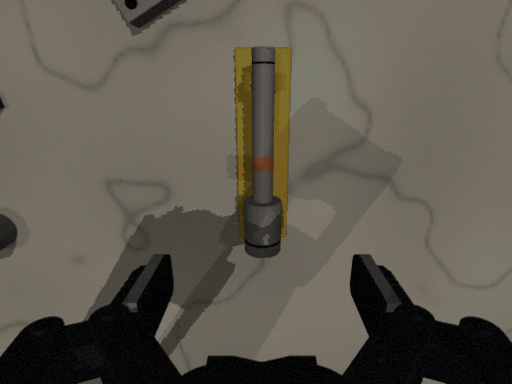

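Run:
```python
from h import *
c=Cam("wrist")
g=c.img.astype(int); o=(g[...,0]-g[...,2]>50)&(g[...,0]-g[...,1]>45); o[:,:252]=0;o[:,276:]=0; o[:150]=0;o[180:]=0
ys,xs=np.nonzero(o); print(xs.mean(),ys.mean(),ys.min(),ys.max(), c.unproj((xs.mean()+.5,ys.mean()+.5),57))
print(c.unproj((263,197),62))
m=c.img[180:205,263]; print(m.sum(1))
```

```text
262.7368421052632 163.19298245614036 158 170 [ 450.48640718 -370.61291717   57.        ]
[ 423.31345262 -364.46023586   62.        ]
[221 223 225 226 213 218 211 223 221 220 225 217 225 224 220 228 222 229
 227 223 228 223 216 147 110]
```

Run:
```python
from h import *
c=Cam("wrist")
o=np.array([450.5,-369.9,50]); a=-.2175; ax=np.array([np.cos(a),np.sin(a),0])
for x,h in((-35,17),(-35,9),(-35,0),(0,9),(90,9),(-85,17)): print(x,h,c.proj(o+ax*x+[0,0,h]))
c.save("pics/s.png",(212,30,312,270),3)
```

```text
-35 17 [262.30367629 207.01673086]
-35 9 [262.27097151 203.63216451]
-35 0 [262.23629072 200.04310553]
0 9 [262.35600575 164.31934679]
90 9 [262.61301008  45.50176009]
-85 17 [262.18897156 258.97644147]
```

View pics/s.png

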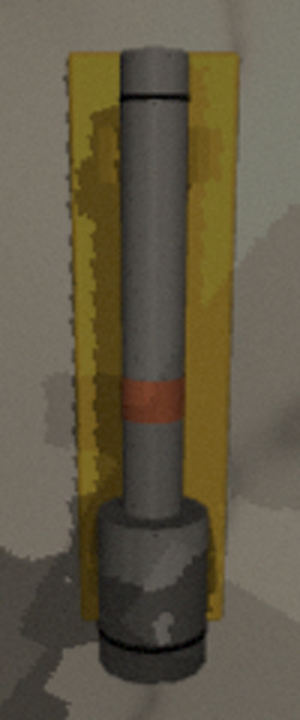

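Request:
servo_tool(fingers=[0,0,0,0,0,0,0,0], dp=[[-0.01,0.045,0.5],[0,0,0.6],[0,0,0.6],[0,0,0.6],[0,0,0.5],[0,0,0.3],[0,0,0.2],[0,0,0.1]], angular=[[0,0,0],[0,0,0],[0,0,0],[0,0,0],[0,0,0],[0,0,0],[0,0,0],[0,0,0]])

```text
time: 32.72
tcp_pos: [428.3, -365.0, 34.3]
tool_rot: [-0.0, 0.994, -0.108, -0.0]
wrist_force: [-1.1, -0.1, 1.0]
opening: 85.5
```

Request:
servo_tool(fingers=[0,0,0,0], dp=[[0,0,0],[0,0,0],[0,0,0],[0,0,0]], angular=[[0,0,0],[0,0,0],[0,0,0],[0,0,0]])

```text
time: 33.05
tcp_pos: [429.2, -366.0, 36.6]
tool_rot: [0.001, 0.994, -0.108, 0.001]
wrist_force: [-0.3, -0.4, -0.0]
opening: 85.0
```

```bash
python3 - <<'E'
from h import *
c=Cam("scene"); c.save("pics/t_s.png",(20,150,180,310),4)
c=Cam("wrist"); c.save("pics/t_w.png")
E
python3 plan.py 429 -365.1 35 -102.4 1
```

```text
now [ 429.  -365.7   36.2] jaw -102.44 tilt 0.1 t 33.15 open 85.4
n 1 dp [-0.003, -0.016, 0.03] ang [0.013, -0.02, -0.01]
```

View pics/t_s.png

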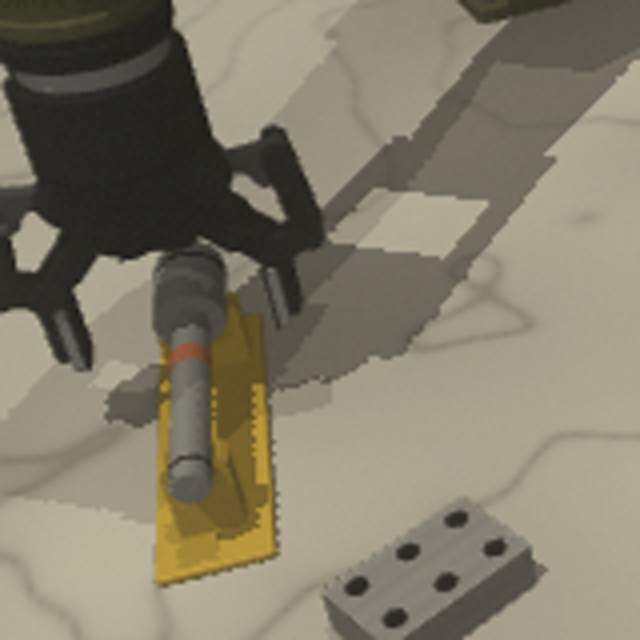

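View pics/t_w.png

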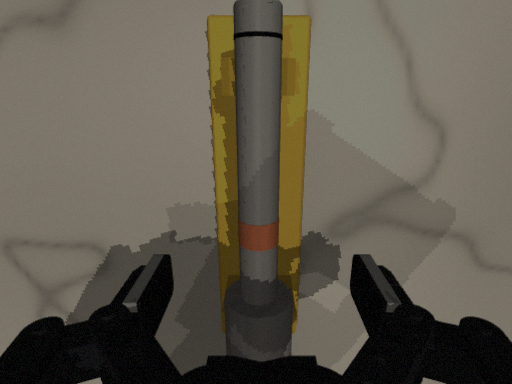

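Run:
```python
from h import *
c=Cam("wrist")
o=np.array([450.5,-369.9,50]); a=-.2175; ax=np.array([np.cos(a),np.sin(a),0])
for x,h in((-35,17),(-35,9),(-5,9),(5,9),(0,9)): print(x,h,c.proj(o+ax*x+[0,0,h]))
p=bot.read_state()["tcp_pos"];print(p,(p-o)@ax,(p-o)@[ax[1],-ax[0],0])
c.save("pics/u.png",(200,200,320,360),4)
```

```text
-35 17 [257.94358038 320.28289707]
-35 9 [258.09245465 307.96171414]
-5 9 [257.8794829  250.11393425]
5 9 [257.8014974  228.93136931]
0 9 [257.84096457 239.65151348]
[ 428.83766575 -365.61138239   35.98324589] -22.077406438013163 0.48692011124608303
```

View pics/u.png

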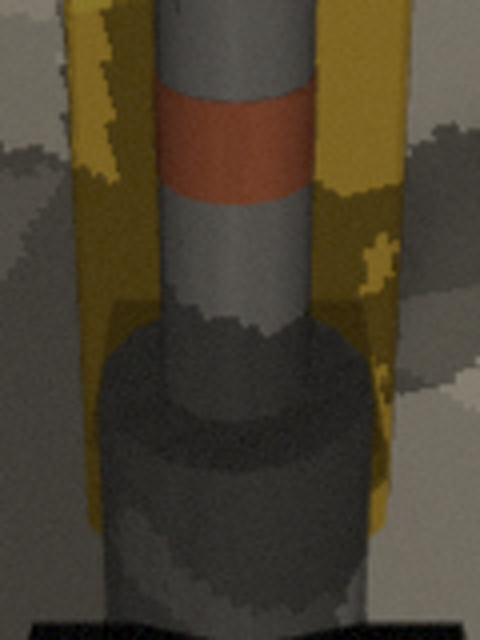

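Request:
servo_tool(fingers=[1,1,1,1,1,1,1,1], dp=[[0,0,0.02],[0,0,0],[0,0,0],[0,0,0],[0,0,0],[0,0,0],[0,0,0],[0,0,0]], angular=[[0,0,0],[0,0,0],[0,0,0],[0,0,0],[0,0,0],[0,0,0],[0,0,0],[0,0,0]])

```text
time: 33.87
tcp_pos: [428.7, -364.3, 34.6]
tool_rot: [-0.001, 0.994, -0.108, -0.0]
wrist_force: [-0.1, 5.4, 3.8]
opening: 16.0
```

Request:
servo_tool(fingers=[1,1,1,1,1,1,1,1], dp=[[0,0,0],[0,0,0],[0,0,0],[0,0,0],[0,0,-0.02],[0,0,-0.05],[0,0,-0.1],[0,0,-0.1]], angular=[[0,0,0],[0,0,0],[0,0,0],[0,0,0],[0,0,0],[0,0,0],[0,0,0],[0,0,0]])

```text
time: 34.53
tcp_pos: [427.4, -364.7, 44.0]
tool_rot: [-0.001, 0.994, -0.108, -0.001]
wrist_force: [-0.2, 0.5, -7.0]
opening: 15.8
```

Run:
```python
from h import *
c=Cam("scene"); c.save("pics/v_s.png",(20,150,180,310),4)
c=Cam("wrist"); c.save("pics/v_w.png")
print(bot.read_state())
```

```text
{'time': 34.6333, 'joint_positions': array([-8.01593241e-01,  1.24352763e-01,  1.98544375e+00, -4.69024906e-04,
        1.03106013e+00,  9.86714700e-01]), 'qd': array([ 0.00040227,  0.0020871 , -0.00178904,  0.00340825, -0.00608619,
        0.00103632]), 'tau': array([ 8.13154411e-02, -4.03015959e+01, -3.37863135e+01, -9.33106290e-03,
        1.48421056e-01, -4.41812858e-05]), 'tcp_pos': array([ 428.45182165, -365.65861997,   45.52725133]), 'tool_rot': array([ 3.89878222e-04,  9.94104893e-01, -1.08421800e-01,  1.54632203e-04]), 'wrist_force': array([ 0.0314223 , -0.65653592, -7.19221208]), 'moment': array([-0.00567556,  0.01863019, -0.04822404]), 'opening': 15.988776262629214}
```

View pics/v_s.png

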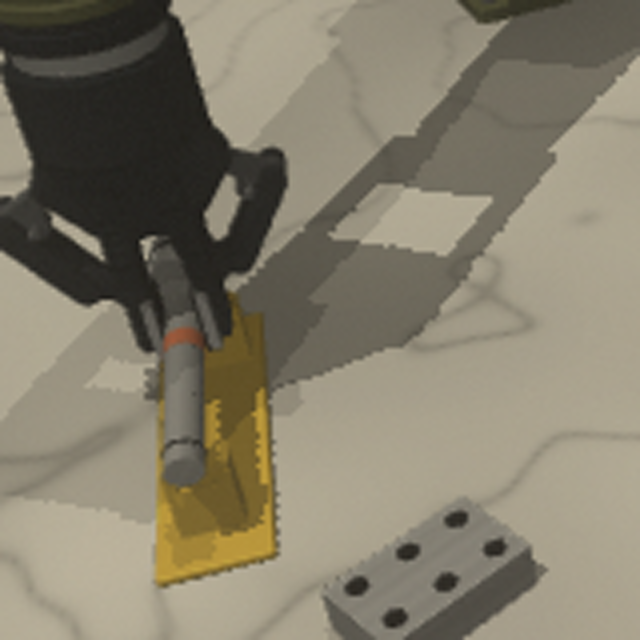

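View pics/v_w.png

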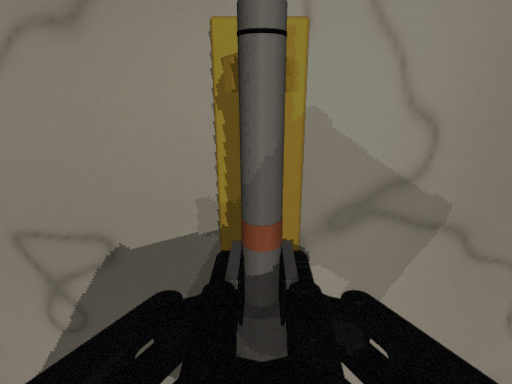

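Run:
```python
from h import *
import cv2
c=Cam("wrist"); st=bot.read_state()
T=c.f["tool_from_camera"]
# tool frame model: shaft axis point at tool (x0? ) ; project in tool frame
def proj_tool(P):
    q=(np.asarray(P)-T[:3,3])@T[:3,:3]; return np.stack([c.cx+c.fl*q[...,0]/-q[...,2],c.cy-c.fl*q[...,1]/-q[...,2]],-1)
def sil(h,pitch,off): # shaft pts in tool frame: axis at z=-h, grip shaft-x = off at tool x=0; pitch>0: thin end up
    a=np.linspace(0,2*np.pi,64,endpoint=False)
    def rings(x,r):
        p=np.c_[np.full(64,x-off),r*np.cos(a),r*np.sin(a)]
        ca,sa=np.cos(pitch),np.sin(pitch)
        return np.c_[ca*p[:,0]+sa*p[:,2], p[:,1], -sa*p[:,0]+ca*p[:,2]-h]
    return rings
from scipy.optimize import least_squares
def measure(im,rows):
    g=im.astype(float); out=[]
    for r in rows:
        l=g[r]; sat=l.max(1)-l.min(1); m=(sat<25); 
        k=262; a=k
        while m[a-1]: a-=1
        b=k
        while m[b+1]: b+=1
        out.append((r,a,b+1))
    return out
new=measure(c.img,[15,50,70,90,110,130,150,170,190,210])
old=measure(cv2.imread("pics/t_w.png")[:,:,::-1],[15,50,70,90,110,130,150,170,190,210])
for a,b in zip(old,new): print(a,b,a[2]-a[1],b[2]-b[1])
for h,p in((15,0),(15,.04),(15,.08),(16,0)):
    R_=sil(h,p,-23)
    print(h,p,[ (x,np.round([proj_tool(R_(x,9)).min(0)[0],proj_tool(R_(x,9)).max(0)[0],proj_tool(R_(x,9)).mean(0)[1],proj_tool(R_(x,9)).max(0)[1]],1).tolist()) for x in(0,40,80)])
```

```text
Traceback (most recent call last):
IndexError: index -513 is out of bounds for axis 0 with size 512
```

```bash
cat > tilt.py <<'E'
from h import *
import cv2
def measure(im,rows):
    g=im.astype(float); out=[]
    for r in rows:
        l=cv2.GaussianBlur(g,(3,3),0)[r]; m=(l.max(1)-l.min(1))/(l.max(1)+1)<.3
        a=b=262
        while m[a-1] and a>200: a-=1
        while m[b+1] and b<330: b+=1
        out.append((r,a,b+1))
    return out
rows=range(40,215,15)
if __name__=="__main__":
    new=measure(cv2.imread("pics/v_w.png"),rows); old=measure(cv2.imread("pics/t_w.png"),rows)
    for a,b in zip(old,new): print(a,b,a[2]-a[1],b[2]-b[1])
E
python3 tilt.py
```

```text
(40, 235, 281) (40, 239, 286) 46 47
(55, 235, 281) (55, 239, 285) 46 46
(70, 236, 281) (70, 239, 285) 45 46
(85, 236, 280) (85, 239, 284) 44 45
(100, 236, 280) (100, 240, 284) 44 44
(115, 237, 280) (115, 240, 284) 43 44
(130, 237, 279) (130, 241, 283) 42 42
(145, 238, 279) (145, 241, 283) 41 42
(160, 238, 279) (160, 241, 283) 41 42
(175, 238, 279) (175, 241, 282) 41 41
(190, 239, 278) (190, 242, 282) 39 40
(205, 239, 278) (205, 242, 282) 39 40
```

Request:
servo_tool(fingers=[1,1,1,1,1,1,1,1], dp=[[0,0,-0.2],[0,0,-0.4],[0,0,-0.5],[0,0,-0.6],[0,0,-0.6],[0,0,-0.5],[0,0,-0.3],[0,0,-0.1]], angular=[[0,0,0],[0,0,0],[0,0,0],[0,0,0],[0,0,0],[0,0,0],[0,0,0],[0,0,0]])

```text
time: 35.35
tcp_pos: [429.5, -366.4, 176.5]
tool_rot: [0.002, 0.994, -0.108, 0.002]
wrist_force: [1.2, 0.4, -6.5]
opening: 16.3
```

```bash
python3 plan.py 634.1 -13.4 170 -1.5 40
```

```text
now [ 429.5 -366.4  176.5] jaw -102.44 tilt 0.29 t 35.35 open 16.3
n 40 dp [0.268, -0.114, 0.004] ang [0.002, -0.0, -0.631]
```

Request:
servo_tool(fingers=[1,1,1,1,1,1,1,1], dp=[[0.268,-0.114,0],[0.268,-0.114,0],[0.268,-0.114,0],[0.268,-0.114,0],[0.268,-0.114,0],[0.268,-0.114,0],[0.268,-0.114,0],[0.268,-0.114,0]], angular=[[0,0,-0.631],[0,0,-0.631],[0,0,-0.631],[0,0,-0.631],[0,0,-0.631],[0,0,-0.631],[0,0,-0.631],[0,0,-0.631]])

```text
time: 36.02
tcp_pos: [515.6, -333.6, 171.1]
tool_rot: [-0.001, 0.998, 0.069, -0.001]
wrist_force: [0.6, 1.2, -6.5]
opening: 16.2
```

Request:
servo_tool(fingers=[1,1,1,1,1,1,1,1], dp=[[0.268,-0.114,0],[0.268,-0.114,0],[0.268,-0.114,0],[0.268,-0.114,0],[0.268,-0.114,0],[0.268,-0.114,0],[0.268,-0.114,0],[0.268,-0.114,0]], angular=[[0,0,-0.631],[0,0,-0.631],[0,0,-0.631],[0,0,-0.631],[0,0,-0.631],[0,0,-0.631],[0,0,-0.631],[0,0,-0.631]])

```text
time: 36.68
tcp_pos: [586.8, -274.4, 171.0]
tool_rot: [-0.001, 0.97, 0.242, -0.001]
wrist_force: [-0.0, -0.5, -5.7]
opening: 16.4
```

Request:
servo_tool(fingers=[1,1,1,1,1,1,1,1], dp=[[0.268,-0.114,0],[0.268,-0.114,0],[0.268,-0.114,0],[0.268,-0.114,0],[0.268,-0.114,0],[0.268,-0.114,0],[0.268,-0.114,0],[0.268,-0.114,0]], angular=[[0,0,-0.631],[0,0,-0.631],[0,0,-0.631],[0,0,-0.631],[0,0,-0.631],[0,0,-0.631],[0,0,-0.631],[0,0,-0.631]])

```text
time: 37.35
tcp_pos: [633.3, -194.3, 170.9]
tool_rot: [-0.001, 0.913, 0.409, -0.001]
wrist_force: [-0.2, 0.3, -6.6]
opening: 16.2
```

Request:
servo_tool(fingers=[1,1,1,1,1,1,1,1], dp=[[0.268,-0.114,0],[0.268,-0.114,0],[0.268,-0.114,0],[0.268,-0.114,0],[0.268,-0.114,0],[0.268,-0.114,0],[0.268,-0.114,0],[0.268,-0.114,0]], angular=[[0,0,-0.631],[0,0,-0.631],[0,0,-0.631],[0,0,-0.631],[0,0,-0.631],[0,0,-0.631],[0,0,-0.631],[0,0,-0.631]])

```text
time: 38.02
tcp_pos: [649.1, -103.0, 170.9]
tool_rot: [-0.001, 0.827, 0.562, -0.001]
wrist_force: [-0.1, -0.5, -7.2]
opening: 16.2
```

Request:
servo_tool(fingers=[1,1,1,1,1,1,1,1], dp=[[0.268,-0.114,0],[0.268,-0.114,0],[0.268,-0.114,0],[0.268,-0.114,0],[0.268,-0.114,0],[0.268,-0.114,0],[0.268,-0.114,0],[0.268,-0.114,0]], angular=[[0,0,-0.631],[0,0,-0.631],[0,0,-0.631],[0,0,-0.631],[0,0,-0.631],[0,0,-0.631],[0,0,-0.631],[0,0,-0.631]])

```text
time: 38.68
tcp_pos: [632.4, -11.9, 171.0]
tool_rot: [-0.001, 0.715, 0.699, -0.001]
wrist_force: [0.6, 1.0, -6.6]
opening: 15.7
```

```bash
python3 - <<'E'
from h import *
for i in range(6): c=Cam("wrist")
c.save("pics/w_w.png"); Cam("scene").save("pics/w_s.png",(160,120,400,290),3)
for t in("low_vblock","tall_vblock","jack"):
    r=silhouettes(t,"wrist"); print(t,[(round(d["confidence"],2),d["extent"]) for d in r])
E
python3 plan.py 634.1 -13.4 100 -1.5 8
```

```text
low_vblock [(0.79, [235.2, 193.5, 289.2, 239.1])]
tall_vblock [(0.58, [229.2, 56.9, 294.0, 109.9])]
jack [(0.61, [234.3, 197.0, 289.6, 239.7])]
now [633.7 -13.1 173.1] jaw -1.53 tilt 0.01 t 39.18 open 16.1
n 8 dp [-0.001, 0.001, 0.229] ang [-0.0, 0.0, -0.001]
```

View pics/w_w.png

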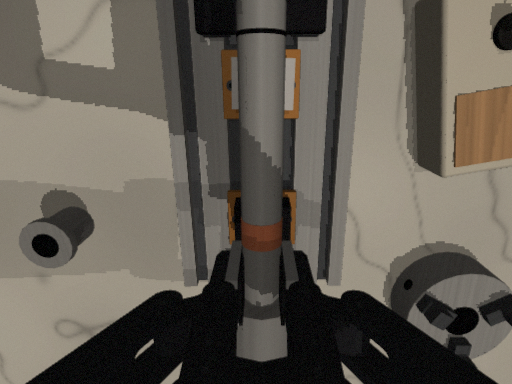

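View pics/w_s.png

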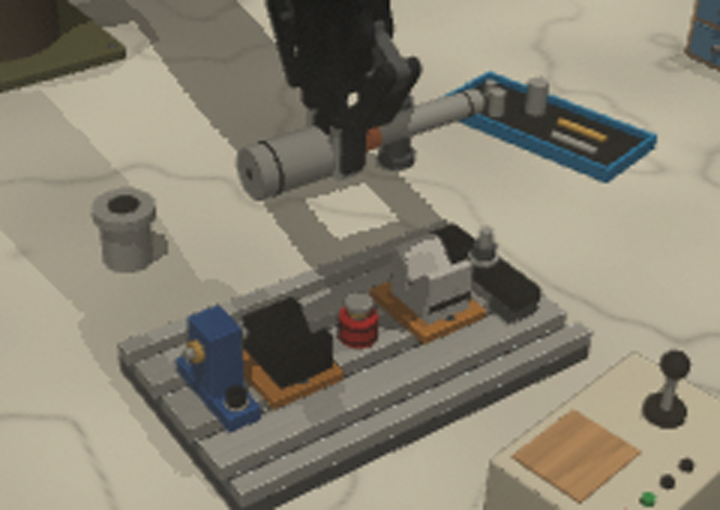

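Request:
servo_tool(fingers=[1,1,1,1,1,1,1,1], dp=[[0,0.01,0.2],[0,0,0.4],[0,0,0.5],[0,0,0.5],[0,0,0.4],[0,0,0.25],[0,0,0.1],[0,0,0]], angular=[[0,0,0],[0,0,0],[0,0,0],[0,0,0],[0,0,0],[0,0,0],[0,0,0],[0,0,0]])

```text
time: 39.85
tcp_pos: [633.3, -12.6, 77.8]
tool_rot: [-0.001, 0.716, 0.698, -0.001]
wrist_force: [-0.3, 0.6, -7.3]
opening: 16.3
```

```bash
cat > sh.py <<'E'
from h import *
import sys
for i in range(5): w=Cam("wrist")
p=bot.read_state()["tcp_pos"]
w.save(f"pics/{sys.argv[1]}_w.png"); s=Cam("scene"); s.save(f"pics/{sys.argv[1]}_s.png",(160,120,400,290),3)
vs=[]
for c in (w,s,Cam("top")):
    r=silhouettes("shaft",c.name); print(c.name,[(round(d["confidence"],2),d["extent"]) for d in r])
    if r and c.name!="top":
        for h in(13,15,17):
            x,f=fit("shaft",[(c,r[0]["pixels"])],(p[0],p[1]+22.5,[1.545]),p[2]+h);print(h,np.round(x[:2],1),np.round(x[:2]-p[:2],1),np.degrees(x[2]),round(f,3))
E
python3 sh.py x; python3 plan.py 634.1 -13.4 60 -1.5 8
```

```text
wrist [(0.81, [234.0, 1.5, 288.4, 362.0]), (0.37, [207.2, 39.4, 311.2, 127.1])]
13 [635.8   7.6] [ 0.6 20.3] 88.46448226009149 0.18
15 [635.8   7.1] [ 0.6 19.7] 88.4998141502661 0.183
17 [635.8   6.6] [ 0.6 19.3] 88.46791430693833 0.188
scene [(0.74, [240.0, 187.1, 317.7, 225.4])]
13 [633.6  11.2] [-1.6 23.8] 88.80872785576081 0.315
15 [635.8  10. ] [ 0.6 22.6] 89.42040014337732 0.322
17 [637.9   8.9] [ 2.8 21.5] 88.88233828483081 0.327
top [(0.6, [164.5, 228.3, 175.5, 241.1])]
now [634.3 -12.6  79.8] jaw -1.48 tilt 0.05 t 40.35 open 16.1
n 8 dp [-0.003, -0.001, 0.062] ang [0.001, 0.0, 0.001]
```

View pics/x_w.png

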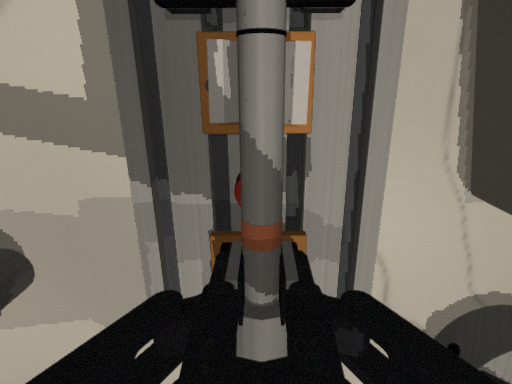

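View pics/x_s.png

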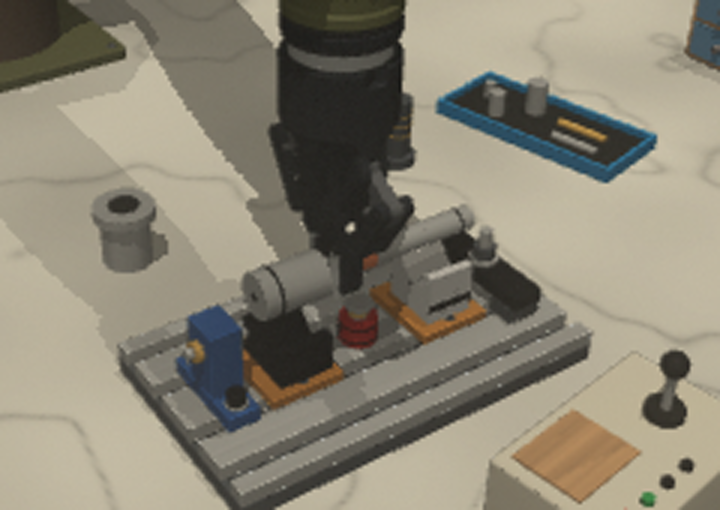

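Request:
servo_tool(fingers=[1,1,1,1,1,1,1,1], dp=[[-0.02,-0.02,0.1],[0,0,0.15],[0,0,0.15],[0,0,0.07],[0,0,0.03],[0,0,0],[0,0,0],[0,0,0]], angular=[[0,0,0],[0,0,0],[0,0,0],[0,0,0],[0,0,0],[0,0,0],[0,0,0],[0,0,0]])

```text
time: 41.02
tcp_pos: [633.5, -13.4, 59.6]
tool_rot: [0.0, 0.716, 0.698, 0.0]
wrist_force: [0.1, -0.8, -6.8]
opening: 16.2
```

```bash
python3 sh.py y; python3 plan.py 634.1 -13.4 54 -1.5 8
```

```text
wrist [(0.7, [236.4, 0.2, 287.9, 362.1]), (0.6, [235.9, 184.1, 286.0, 217.0])]
13 [634.1   6.8] [ 0.7 20.1] 88.54596561126341 0.177
15 [634.1   6.4] [ 0.7 19.7] 88.55610625946572 0.175
17 [634.1   5.8] [ 0.8 19.2] 88.58946394935532 0.179
scene [(0.82, [238.1, 194.4, 316.3, 234.0])]
13 [632.1  10.8] [-1.3 24.1] 88.60325602751718 0.217
15 [634.2   9.3] [ 0.8 22.7] 88.30280333817909 0.221
17 [636.3   7.7] [ 2.9 21.1] 88.59970257363501 0.222
top [(0.38, [217.0, 140.7, 225.0, 148.6])]
now [633.2 -13.3  59.3] jaw -1.48 tilt 0.0 t 41.52 open 16.0
n 8 dp [-0.0, 0.003, 0.016] ang [0.0, -0.0, 0.001]
```

View pics/y_s.png

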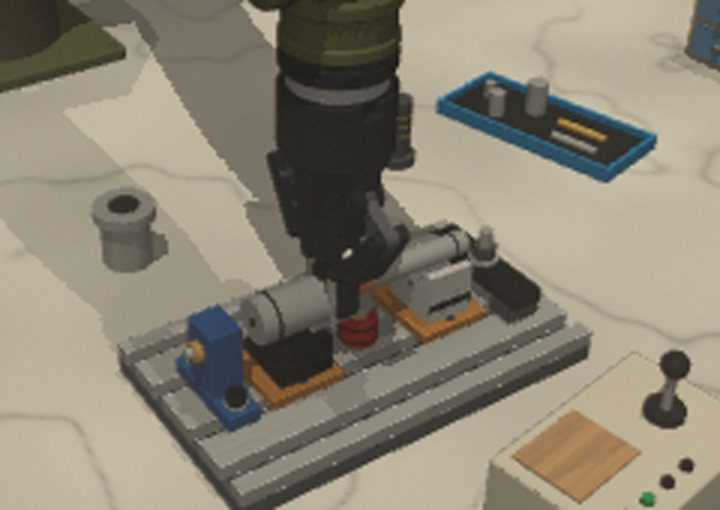

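View pics/y_w.png

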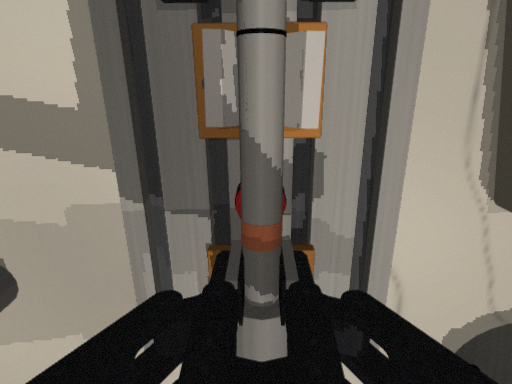

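Request:
servo_tool(fingers=[1,1,1,1,1,1,1,1], dp=[[0,0.01,0.025],[0,0,0.025],[0,0,0.025],[0,0,0.025],[0,0,0],[0,0,0],[0,0,0],[0,0,0]], angular=[[0,0,0],[0,0,0],[0,0,0],[0,0,0],[0,0,0],[0,0,0],[0,0,0],[0,0,0]])

```text
time: 42.18
tcp_pos: [633.7, -13.3, 55.3]
tool_rot: [0.0, 0.716, 0.698, 0.0]
wrist_force: [0.2, -1.0, -7.5]
opening: 16.1
```

Request:
servo_tool(fingers=[1,1,1,1,1,1], dp=[[0,0,0.02],[0,0,0.02],[0,0,0],[0,0,0],[0,0,0],[0,0,0]], angular=[[0,0,0],[0,0,0],[0,0,0],[0,0,0],[0,0,0],[0,0,0]])

```text
time: 42.68
tcp_pos: [633.8, -13.4, 53.9]
tool_rot: [0.0, 0.716, 0.698, 0.0]
wrist_force: [0.1, -0.8, -4.9]
opening: 15.9
```

Request:
servo_tool(fingers=[1,1,1,1,1,1], dp=[[0,0,0.015],[0,0,0.015],[0,0,0],[0,0,0],[0,0,0],[0,0,0]], angular=[[0,0,0],[0,0,0],[0,0,0],[0,0,0],[0,0,0],[0,0,0]])

```text
time: 43.18
tcp_pos: [633.9, -13.4, 53.8]
tool_rot: [0.0, 0.716, 0.698, 0.0]
wrist_force: [-4.8, 0.4, 3.5]
opening: 15.9
```

```bash
python3 sh.py z; python3 -c "
from h import *
s=bot.read_state();print(s['wrist_force'],s['moment'])"
```

```text
wrist [(0.61, [237.8, 0.2, 285.9, 361.5])]
13 [634.6   6.8] [ 0.7 20.1] 88.46166090742207 0.179
15 [634.6   6.2] [ 0.7 19.6] 88.50194425847815 0.18
17 [634.6   5.8] [ 0.7 19.2] 88.49913403031766 0.186
scene [(0.6, [240.7, 200.2, 315.7, 235.7])]
13 [632.8  10.6] [-1.1 23.9] 88.42450435232345 0.257
15 [634.8   9. ] [ 0.9 22.3] 88.45862620031514 0.261
17 [636.8   7.2] [ 2.8 20.6] 88.22986327989781 0.266
top [(0.62, [216.3, 137.1, 226.6, 147.6])]
[-5.67081156 -0.14780283  5.10665302] [ 0.02100021  0.81378766 -0.01877259]
```

View pics/z_s.png

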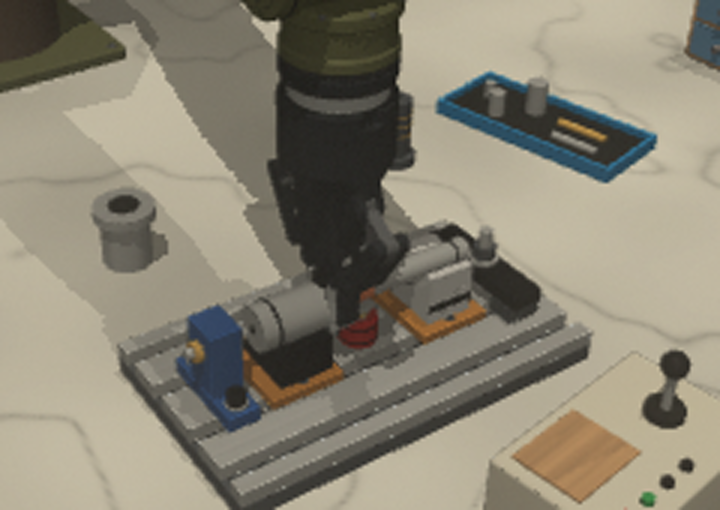

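Request:
servo_tool(fingers=[1,1,1,1], dp=[[0,-0.012,0],[0,0,0],[0,0,0],[0,0,0]], angular=[[0,0,0],[0,0,0],[0,0,0],[0,0,0]])

```text
time: 44.02
tcp_pos: [633.9, -13.4, 53.8]
tool_rot: [0.001, 0.716, 0.698, 0.001]
wrist_force: [-3.9, 1.0, 5.9]
opening: 15.8
```

Request:
servo_tool(fingers=[0.75,0.72,0.69,0.66,0.63,0.6,0.55,0.5], dp=[[0,0,0],[0,0,0],[0,0,0],[0,0,0],[0,0,0],[0,0,0],[0,0,0],[0,0,0]], angular=[[0,0,0],[0,0,0],[0,0,0],[0,0,0],[0,0,0],[0,0,0],[0,0,0],[0,0,0]])

```text
time: 44.68
tcp_pos: [633.2, -13.3, 52.4]
tool_rot: [0.0, 0.716, 0.698, 0.0]
wrist_force: [0.0, 0.3, 0.6]
opening: 42.6
```

Run:
```python
from h import *
c=Cam("scene"); c.save("pics/aa_s.png",(160,120,400,290),3)
c=Cam("wrist"); c.save("pics/aa_w.png")
s=bot.read_state();print(s['tcp_pos'],s['wrist_force'],s['opening'])
```

```text
[633.1430629  -13.33495984  52.41749452] [0.14136181 0.38818552 0.58440041] 42.601173002798916
```

View pics/aa_s.png

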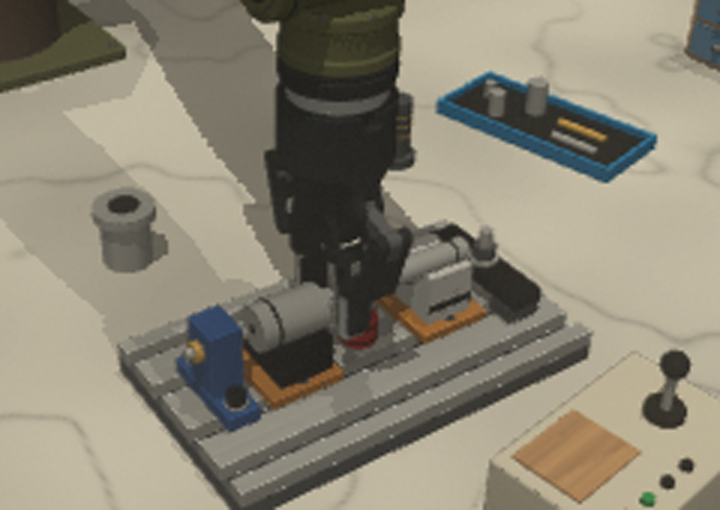

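View pics/aa_w.png

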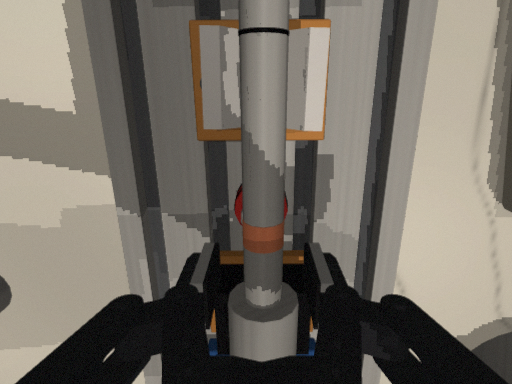

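Request:
servo_tool(fingers=[0.3,0.2,0.2,0.2,0.2,0.2,0.2,0.2], dp=[[0,0,0],[0,0,0],[0,0,-0.1],[0,0,-0.3],[0,0,-0.5],[0,0,-0.7],[0,0,-0.8],[0,0,-0.8]], angular=[[0,0,0],[0,0,0],[0,0,0],[0,0,0],[0,0,0],[0,0,0],[0,0,0],[0,0,0]])

```text
time: 45.45
tcp_pos: [632.8, -13.3, 182.5]
tool_rot: [-0.0, 0.716, 0.698, -0.0]
wrist_force: [1.0, 0.3, 0.1]
opening: 67.9
```

Request:
servo_tool(fingers=[0,0,0,0,0,0,0,0], dp=[[-0.2,-0.5,-0.4],[-0.2,-0.5,-0.4],[-0.2,-0.5,-0.4],[0,-0.5,-0.2],[0,0,0],[0,0,0],[0,0,0],[0,0,0]], angular=[[0,0,0],[0,0,0],[0,0,0],[0,0,0],[0,0,0],[0,0,0],[0,0,0],[0,0,0]])

```text
time: 46.12
tcp_pos: [552.8, -35.1, 235.9]
tool_rot: [-0.0, 0.716, 0.698, -0.0]
wrist_force: [0.1, -0.1, -0.5]
opening: 85.5
```

```bash
python3 chk.py bb shaft tall_vblock low_vblock jack
```

```text
shaft scene 0.68 [634.7   9.3] 88.6 0.057
shaft top 0.65 [633.8   9.8] 88.5 0.665
shaft wrist 0.95 [634.3   8. ] 88.4 0.063
tall_vblock scene 0.75 [636.8  72.9] -4.5 0.405
low_vblock scene 0.66 [633.5 -50.4] -8.5 0.553
low_vblock top 0.59 [632.5 -53. ] 0.0 1.0
low_vblock wrist 0.95 [632.9 -50.5] -0.6 0.686
jack scene 0.74 [633.6   9. ] 2.5 0.22
jack top 0.42 [627.4  12.2] 12.1 0.536
jack wrist 0.59 [628.2  10.4] 18.1 0.552
jack wrist 0.46 [634.   9.] 0.0 1.0
```

View pics/bb_w.png

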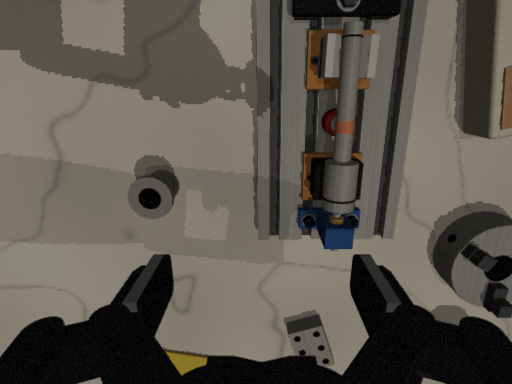

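View pics/bb_s.png

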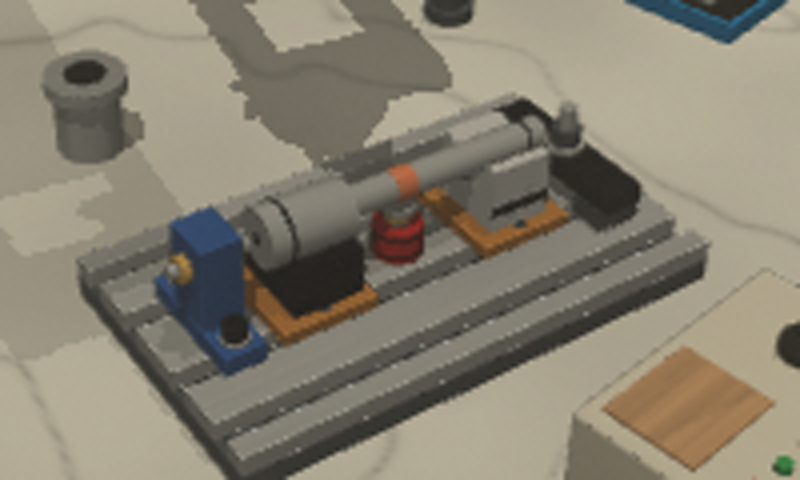

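```bash
python3 -c "
from station import sign_off
print(sign_off())"
```

```text
the job is handed in; nothing more can be done
None
```

The job is done and handed in at about 46 s. The low black V-block is on the right pad by the blue end stop, the tall V-block on the left pad and the jack midway between them. The shaft lies in both vees with its thick end to the stop.

My last checks, all from camera fits good to about 2 mm:

| Item | Position (x, y), mm | Target (x, y), mm | Remark |
|---|---|---|---|
| Tall V-block | 636, 71 | 635, 70.7 | within about 1.5° of the line |
| Low V-block | 633, -50 | 632.5, -53.3 | about 3 mm off centre along the line |
| Jack | 633.7, 9 | 633.8, 8.7 | |
| Shaft band | 634.5, 8 to 9.3 | jack at 633.7, 9 | yaw 88.5° against a pad line of about 88.8° |

- **Shaft seating:** During lowering, the wrist force went from about -7 N to positive, so the vees took the weight before I opened the fingers. The shaft's outline fits well at the finished axis height of 69 mm above the table. I could not measure the contact force on each vee separately.
- **Bystanders:** I never handled the guide bush, guide pin or setup block, and the pictures showed no sign of them moving. I did not measure them again at the end.
- **Poor checks:** The final fits of the two blocks were poor because the shaft hides them. So were the jack fits from the top and wrist cameras; the scene fit was usable. The block and jack figures above rest mainly on the good fits made before the shaft went in. The top camera's view of the shaft also fitted poorly, though the scene and wrist views agreed.

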